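Load the used tuning forks into the UV cabinet and start it

ROBOT

A 7-joint arm with a two-finger parallel gripper is mounted at the origin on a cart in front of the work surface, level with it; the furniture and walls round the work are solid. World frame = base frame: x ahead of the robot, y to its left, z up, the work surface at z = 0. Lengths are in m, angles in rad, forces in N, time in s.
With the tool pointing down it reaches from about 0.35 to 0.9 m from the base axis. Payload 8.1 kg.
Tool frame: the origin (TCP) lies on the centre line of the jaws, within the pads' length; the fingertips stand 22 mm ahead of it and the grasp point (between the pads) lies 3 mm ahead of it; z points along the fingers, y is the line along which they close (so a half turn about z gives the same grasp; the last joint's range is limited). The gripper opens to 92 mm and grips with 3 to 60 N. Pads are 19 mm wide; open, the fingers measure 130 mm over their backs; the gripper's body (75 mm by 190 mm) begins 47 mm behind the grasp point.
Start: joints at [1.015, 0.434, 0.025, 1.573, -0.012, 1.134, -0.075], TCP at [0.273, -0.562, 0.249] pointing down, gripper open.
Joint ranges: [-2.62, 2.62], [-0.44, 2.09], [-1.27, 1.32], [0.08, 2.57], [-1.32, 4.46], [0.12, 2], [-2.74, 2.74]. Speed limits (rad/s): [2.22, 2.22, 3.01, 3.01, 3.14, 3.14, 3.14].

INTERFACE

Orientations are given as a unit quaternion [x, y, z, w].
In Python, from plant import monitor, imaging, bot gives the robot as it stands.
- The arm moves only by the tool apply_moves, never from a script. Its argument "motion" is a list that holds one entry, the list of rows, each a list of 6 numbers: the shift along the tool's x, y, z in mm, then the turn, a rotation vector about the tool's x, y, z in degrees. A call has 1 to 20 rows; each row is the pose to reach, as a shift and turn from the pose commanded when the call began, along the tool's axes at that moment; what a row does not reach only later rows make up. A row lasts 1/12 s, in which the tool goes at most 41.7 mm and 7.16 degrees, less where a joint would pass 70% of its speed; a pose out of reach is approached as far as the arm can. A call with a gripper value outside its range is refused whole. "gripper" is the closure in counts, from 0 (fully open) to 255 (shut), set as the call begins (left out, the last holds). The fingers move at their own pace and stop on an object; "force" is the grip in N (left out, the last holds). Time passes only in rows, so rows that repeat a pose let the fingers close. It gives the time, the measured TCP pose, the force, the opening and the grip force at its end, in the units of the state.
- monitor.observe(): the state, without advancing time (a new reading comes with each control period).
- imaging.read_camera(name): name is "side" or "top"; returns a dict with "color" (384x512x3 uint8, red, green, blue), "depth" (384x512 float32, m along the optical axis (not along the pixel's ray), 0 where there is no reading), "vfov" (degrees; the focal length in pixels is half the picture's height over the tangent of half this angle, whatever the lens; pixels are square), "cx", "cy" (the principal point, pixels), "dist" ([k1, k2, p1, p2, k3] as OpenCV has them; the pictures are not rectified), "origin" and "orientation" of the camera in the world. Camera axes: x right, y up, looking along -z (the intrinsics and any distortion apply to the point x, -y, -z); pixel columns grow to the right and rows downward; lengths in m; the calibration is good to about 2 mm. A picture is of the moment at which its call begins.
- bot.sign_off(): hands the job in; it is judged then, once.
The state is a dict: "clock": time; "joint_positions": joint angles; "joint_vel": joint speeds; "joint_efforts": joint torques, N m; "tool_pos": TCP position; "eef_rot": TCP orientation; "force": force on the tool from outside, world axes, zero at the start; "moment": the same for the moment, N m; "opening": opening from 0.0 (shut) to 1.0 (fully open); "grasp_force": force on a finger pad.
Only numpy, scipy, OpenCV 4.12 (cv2) and the standard library are available. Lean on these libraries where they do the work, as an engineer would, in place of code of your own. Each camera call takes 0.05 s, during which the arm holds its last target. There are 200 camera calls.

TASK

Disinfect the used tuning forks: pull the UV cabinet's drawer right out and put every fork that lies on the desk into the rack, its stem pushed at least 2 cm through a hole of the upright plate (any hole, one fork in each) and its tines lying back over the rest bar. Then push the drawer fully shut and, last of all, wind the timer knob on top clockwise all the way to its stop. Leave the otoscope and the ear bulb where they stand.

Things in the scene. Friction and masses are not known exactly. Their poses are not given: they have to be found in the camera images.
- uv_cabinet: tabletop UV disinfection cabinet, a white case 270 wide, 244 deep, 127 mm high on 29 mm feet, fixed to the desk. Origin: on the desk under its centre; x points to its back, y to its left as the robot sees it, z up. The front face of the shut drawer is at x = -122 mm. Only the timer knob rises above the case. It may stand up to 0.08 rad turned.
- uv_drawer (a joint): how far the cabinet's drawer is out, m: 0 shut, 0.195 fully out, sliding towards the robot (-x of the cabinet); friction 2.5 N, more when moved fast; stays where it is left. Starts shut or up to 15 mm ajar. Only from 0.19 on is all the tray in front of the plate clear from above.
- tray_floor (a point): middle of the drawer's tray floor, 36 mm over the desk; cabinet axes, moves with the drawer. Tray 242 mm wide; low sides, top 62 mm over the desk; front panel 10 mm thick, 270 wide, top 127 mm over the desk. A 4 mm steel plate with four round holes stands upright across it (35 to 95 mm over the desk), 191 mm clear behind the panel's inner face, and 32 mm before the rear wall.
- drawer_pull (a point): middle of the drawer's pull, a black tab in the middle of the front panel: reaches 27 mm out from the panel (this point is 15 mm out), 14 mm wide along y, 30 mm high (68 to 98 mm over the desk). Pinch it from above, fingers to its left and right. Moves with the drawer; cabinet axes.
- timer (a joint): angle of the wind-up timer knob, rad: 0 off, growing clockwise as seen from above, hard stop at 4.19 (240 degrees). Starts between 0 and 0.4; about 0.03 N m of friction; stays where it is left (its running back is too slow to see).
- timer_grip (a point): point on the axis of the timer knob, front right on the case top, at grip height (164 mm over the desk). The knob is an upright bar 42 long, 14 thick, 32 mm high (139 to 171 mm over the desk) on a disc 44 mm across, over a fixed base 68 mm across. At angle 0 the bar lies along the cabinet's x. The axis is 72 mm behind the shut front face and 85 mm right of the middle.
- lane_1 (a point): on the axis of the leftmost hole of four (13 mm across, 75 mm over the desk, 55 mm apart, running along the cabinet's x), 106 mm in front of the plate's front face, over the tray's rest bar (round, silicone-sleeved, across the tray, top 68 mm over the desk). A fork in the rack lies level on this bar, its stem end x = 118 to 142 mm from here (142: rear wall). Moves with the drawer.
- lane_2 (a point): on the axis of the second from left hole of four (13 mm across, 75 mm over the desk, 55 mm apart, running along the cabinet's x), 106 mm in front of the plate's front face, over the tray's rest bar (round, silicone-sleeved, across the tray, top 68 mm over the desk). A fork in the rack lies level on this bar, its stem end x = 118 to 142 mm from here (142: rear wall). Moves with the drawer.
- lane_3 (a point): on the axis of the third from left hole of four (13 mm across, 75 mm over the desk, 55 mm apart, running along the cabinet's x), 106 mm in front of the plate's front face, over the tray's rest bar (round, silicone-sleeved, across the tray, top 68 mm over the desk). A fork in the rack lies level on this bar, its stem end x = 118 to 142 mm from here (142: rear wall). Moves with the drawer.
- lane_4 (a point): on the axis of the rightmost hole of four (13 mm across, 75 mm over the desk, 55 mm apart, running along the cabinet's x), 106 mm in front of the plate's front face, over the tray's rest bar (round, silicone-sleeved, across the tray, top 68 mm over the desk). A fork in the rack lies level on this bar, its stem end x = 118 to 142 mm from here (142: rear wall). Moves with the drawer.
- fork_1: tuning fork of bright aluminium, 182 mm long, 0.11 kg, one of four alike (2 to 4 present, else None). Origin: mid length on its underside; x points along it to the tine ends, y across, z up. Yoke and two tines x = -24 to 91 mm, 26 mm wide, 1 to 10 mm above the underside; weights at x = 71 to 87 mm: 34 mm wide, 0 to 12 mm high. Balance at x = 19 mm; grip across at x = 0 to 15 mm.
- fork_1_tip (a point): middle of the free end of fork_1's round stem, 9 mm thick, which runs from here (x = -91, z = 6 mm in the fork's frame) 70 mm to the yoke. At the start the forks lie flat on the desk or on the 4 mm desk mat.
- fork_2: tuning fork of bright aluminium, 182 mm long, 0.11 kg, one of four alike (2 to 4 present, else None). Origin: mid length on its underside; x points along it to the tine ends, y across, z up. Yoke and two tines x = -24 to 91 mm, 26 mm wide, 1 to 10 mm above the underside; weights at x = 71 to 87 mm: 34 mm wide, 0 to 12 mm high. Balance at x = 19 mm; grip across at x = 0 to 15 mm.
- fork_2_tip (a point): middle of the free end of fork_2's round stem, 9 mm thick, which runs from here (x = -91, z = 6 mm in the fork's frame) 70 mm to the yoke. At the start the forks lie flat on the desk or on the 4 mm desk mat.
- fork_3: tuning fork of bright aluminium, 182 mm long, 0.11 kg, one of four alike (2 to 4 present, else None). Origin: mid length on its underside; x points along it to the tine ends, y across, z up. Yoke and two tines x = -24 to 91 mm, 26 mm wide, 1 to 10 mm above the underside; weights at x = 71 to 87 mm: 34 mm wide, 0 to 12 mm high. Balance at x = 19 mm; grip across at x = 0 to 15 mm.
- fork_3_tip (a point): middle of the free end of fork_3's round stem, 9 mm thick, which runs from here (x = -91, z = 6 mm in the fork's frame) 70 mm to the yoke. At the start the forks lie flat on the desk or on the 4 mm desk mat.
- fork_4: tuning fork of bright aluminium, 182 mm long, 0.11 kg, one of four alike (2 to 4 present, else None). Origin: mid length on its underside; x points along it to the tine ends, y across, z up. Yoke and two tines x = -24 to 91 mm, 26 mm wide, 1 to 10 mm above the underside; weights at x = 71 to 87 mm: 34 mm wide, 0 to 12 mm high. Balance at x = 19 mm; grip across at x = 0 to 15 mm.
- fork_4_tip (a point): middle of the free end of fork_4's round stem, 9 mm thick, which runs from here (x = -91, z = 6 mm in the fork's frame) 70 mm to the yoke. At the start the forks lie flat on the desk or on the 4 mm desk mat.
- otoscope: otoscope lying on its side on the desk at the right, 138x67x28 mm; not part of the job, leave it alone.
- ear_bulb: small rubber ear bulb with a cap, 27x27x36 mm, standing on the desk at the left; not part of the job, leave it alone.

How it is judged:
On the way, in this order (a step that is already met when the one before it is completed fails the run):
1. the drawer is pulled right out (value of joint uv_drawer above 0.17 m), for 0.2 s.
2. with the drawer still out, every fork has its stem through a hole of the plate (value of joint uv_drawer above 0.12 m and x of each of fork_1_tip, fork_2_tip, fork_3_tip, fork_4_tip in the frame of lane_1 above 0.118 m and z of each of fork_1_tip, fork_2_tip, fork_3_tip, fork_4_tip in the frame of lane_1 below 0.01 m and angle between the x axis of each of fork_1, fork_2, fork_3, fork_4 and the x axis of uv_cabinet, either way round below 0.3 rad and (y of fork_1_tip in the frame of lane_1 between -0.01 and 0.01 m or y of fork_1_tip in the frame of lane_2 between -0.01 and 0.01 m or y of fork_1_tip in the frame of lane_3 between -0.01 and 0.01 m or y of fork_1_tip in the frame of lane_4 between -0.01 and 0.01 m) and (y of fork_2_tip in the frame of lane_1 between -0.01 and 0.01 m or y of fork_2_tip in the frame of lane_2 between -0.01 and 0.01 m or y of fork_2_tip in the frame of lane_3 between -0.01 and 0.01 m or y of fork_2_tip in the frame of lane_4 between -0.01 and 0.01 m) and (y of fork_3_tip in the frame of lane_1 between -0.01 and 0.01 m or y of fork_3_tip in the frame of lane_2 between -0.01 and 0.01 m or y of fork_3_tip in the frame of lane_3 between -0.01 and 0.01 m or y of fork_3_tip in the frame of lane_4 between -0.01 and 0.01 m) and (y of fork_4_tip in the frame of lane_1 between -0.01 and 0.01 m or y of fork_4_tip in the frame of lane_2 between -0.01 and 0.01 m or y of fork_4_tip in the frame of lane_3 between -0.01 and 0.01 m or y of fork_4_tip in the frame of lane_4 between -0.01 and 0.01 m)), for 0.3 s.
3. the drawer is pushed fully shut (value of joint uv_drawer below 0.006 m), for 0.2 s.
4. the timer is wound to its stop (value of joint timer above 4 rad), for 0.2 s.
At the end, for the whole second after the job is handed in: Each fork lies still, its stem's end at least 12 mm behind the plate's front face, within 10 mm of a hole's axis sideways and at most 10 mm above it (so through that hole), within 0.3 rad of the cabinet's x; the drawer is within 6 mm of shut; the timer reads 4.0 rad or more (x of each of fork_1_tip, fork_2_tip, fork_3_tip, fork_4_tip in the frame of lane_1 above 0.118 m and z of each of fork_1_tip, fork_2_tip, fork_3_tip, fork_4_tip in the frame of lane_1 below 0.01 m and angle between the x axis of each of fork_1, fork_2, fork_3, fork_4 and the x axis of uv_cabinet, either way round below 0.3 rad and (y of fork_1_tip in the frame of lane_1 between -0.01 and 0.01 m or y of fork_1_tip in the frame of lane_2 between -0.01 and 0.01 m or y of fork_1_tip in the frame of lane_3 between -0.01 and 0.01 m or y of fork_1_tip in the frame of lane_4 between -0.01 and 0.01 m) and (y of fork_2_tip in the frame of lane_1 between -0.01 and 0.01 m or y of fork_2_tip in the frame of lane_2 between -0.01 and 0.01 m or y of fork_2_tip in the frame of lane_3 between -0.01 and 0.01 m or y of fork_2_tip in the frame of lane_4 between -0.01 and 0.01 m) and (y of fork_3_tip in the frame of lane_1 between -0.01 and 0.01 m or y of fork_3_tip in the frame of lane_2 between -0.01 and 0.01 m or y of fork_3_tip in the frame of lane_3 between -0.01 and 0.01 m or y of fork_3_tip in the frame of lane_4 between -0.01 and 0.01 m) and (y of fork_4_tip in the frame of lane_1 between -0.01 and 0.01 m or y of fork_4_tip in the frame of lane_2 between -0.01 and 0.01 m or y of fork_4_tip in the frame of lane_3 between -0.01 and 0.01 m or y of fork_4_tip in the frame of lane_4 between -0.01 and 0.01 m) and linear speed of each of fork_1, fork_2, fork_3, fork_4 below 0.03 m/s and value of joint uv_drawer below 0.006 m and value of joint timer above 4 rad); the robot touches nothing.
It fails at once if the otoscope or the ear bulb is pushed more than 5 cm away (distance of any of otoscope, ear_bulb from where it was at the start of the episode above 0.05 m).
Of fork_1, fork_2, fork_3, fork_4 only 2 to 4 are there at a start; the rules pass over those that are not, and their reading is None.
At some moment in a run one of fork_1, fork_2, fork_3, fork_4 may be knocked a few centimetres aside while the robot is not near it.
Once in a run the grip may slacken for a moment while it holds something.
It also fails if it takes over 210 s, if anything falls off the work surface, if the arm or the gripper's body presses on something with over 40 N, if the wrist force passes 120 N, or if a joint passes its speed limit or range.

## Working session

There is one attempt and no reset: what is moved stays moved. The work goes in short steps, Python scripts to look and compute and a tool call to move; the robot and the scene stay as the last step left them, time stands still between calls to the robot, and variables do not carry over. Pictures are saved under pics/ and viewed, at most 14 in all, crops included, and the job is handed in when it is done.

Besides the shell and the picture viewer there is one more tool, called after ">>>" as name(argument=value, ...), one argument or row to a line, values as JSON. apply_moves: Moves the arm, as the interface text tells. Its arguments: {"type":"object","properties":{"motion":{"type":"array"},"gripper":{"type":"number"},"force":{"type":"number"}},"required":["motion"]}

```bash
ls; mkdir -p pics; cat > h.py <<'E'
import numpy as np, cv2
from scipy.spatial.transform import Rotation as R
from plant import monitor, imaging, bot
def cam(n):
    c=imaging.read_camera(n); h,w=c['color'].shape[:2]
    f=h/2/np.tan(np.radians(c['vfov'])/2)
    c['K']=np.array([[f,0,c['cx']],[0,f,c['cy']],[0,0,1.]]); c['d']=np.array(c['dist'],float)
    c['Rm']=R.from_quat(c['orientation']).as_matrix(); c['o']=np.array(c['origin']); return c
def rays(c,uv):
    p=cv2.undistortPoints(np.array(uv,float).reshape(-1,1,2),c['K'],c['d']).reshape(-1,2)
    return np.c_[p[:,0],-p[:,1],-np.ones(len(p))]@c['Rm'].T
def onplane(c,uv,z):
    d=rays(c,uv); t=(z-c['o'][2])/d[:,2]; return c['o']+d*t[:,None]
def cloud(c):
    h,w=c['depth'].shape; g=np.stack(np.meshgrid(np.arange(w),np.arange(h)),-1).reshape(-1,2)
    return (c['o']+rays(c,g)*c['depth'].reshape(-1,1)).reshape(h,w,3)
def proj(c,P):
    q=(np.atleast_2d(P)-c['o'])@c['Rm']*[1,-1,-1]
    return cv2.projectPoints(q,np.zeros(3),np.zeros(3),c['K'],c['d'])[0].reshape(-1,2)
def save(c,n): cv2.imwrite('pics/'+n,c['color'][...,::-1])
E
python3 - <<'E'
from h import *
s=monitor.observe(); print(s)
for n in('top','side'):
    c=cam(n); save(c,n+'0.png'); print(n,c['o'],c['Rm'].round(3).tolist(),c['vfov'],c['dist'])
E
```

```text
pics
{'clock': 0.0, 'joint_positions': array([ 1.01541539,  0.43523463,  0.02502833,  1.57412011, -0.01159001,
        1.1339866 , -0.07508516]), 'joint_vel': array([ 5.91793225e-05,  5.78071863e-04, -9.39826728e-04,  6.61217054e-04,
       -4.10930576e-04,  1.69945581e-03,  4.26708766e-04]), 'joint_efforts': array([ 8.10121037e-04, -6.67842436e+01,  9.85311382e-01, -3.14449096e+01,
       -6.05119555e-02,  4.30754106e-02,  9.50753792e-05]), 'tool_pos': array([ 0.27312451, -0.56162489,  0.24792946]), 'eef_rot': array([ 9.74493984e-01,  2.24412190e-01, -2.65504591e-04, -7.56711342e-04]), 'force': array([-0.1480688 , -1.20877894, -0.05445167]), 'moment': array([ 0.05183903, -0.04372835,  0.00589981]), 'grasp_force': 0.0, 'opening': 0.9985882513440929}
top [4.00655486e-01 1.35745971e-03 1.40925791e+00] [[0.003, 0.989, -0.145], [-1.0, 0.003, -0.001], [-0.0, 0.145, 0.989]] 57.83586552457733 [-0.02997992  0.          0.          0.          0.        ]
side [0.64036583 1.26175478 0.69365593] [[-0.999, -0.035, 0.041], [0.052, -0.399, 0.916], [-0.016, 0.916, 0.4]] 42.97189477610397 [-0.12954659  0.          0.          0.          0.        ]
```

View pics/top0.png

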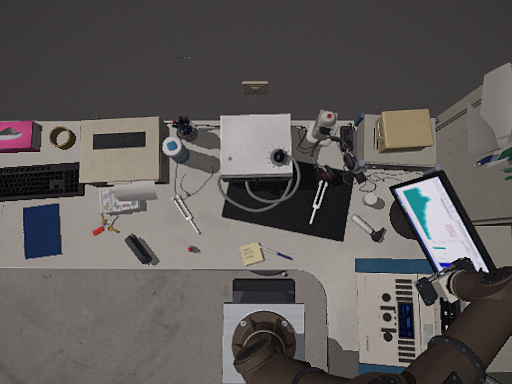

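View pics/side0.png

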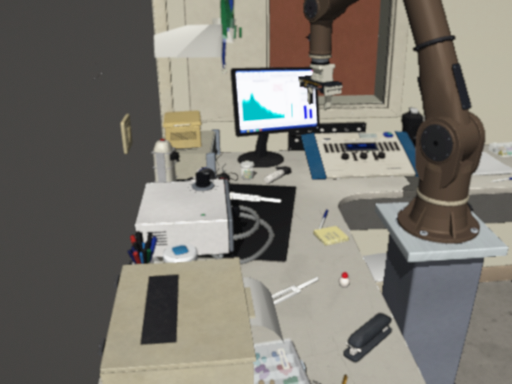

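The top view shows the cabinet at about (256,147), its knob at (279,156), one fork at (187,212) on the desk and one at (319,200) on the mat. A grey hose loops in front of the cabinet. I'll zoom in and check the heights.

```bash
python3 - <<'E'
from h import *
c=cam('top'); im=c['color'][100:250,150:350,::-1]
cv2.imwrite('pics/z0.png',cv2.resize(im,None,fx=4,fy=4,interpolation=cv2.INTER_CUBIC))
s=cam('side'); np.savez('s0.npz',t=c['color'],s=s['color'])
im=s['color'][160:320,130:330,::-1]
cv2.imwrite('pics/z1.png',cv2.resize(im,None,fx=3.7,fy=3.7,interpolation=cv2.INTER_CUBIC))
P=cloud(c)
for u,v in [(187,212),(319,200),(230,200),(270,205),(250,212),(290,185),(240,130),(240,170),(279,156),(310,220),(200,240),(192,249)]: print((u,v),P[v,u].round(3))
z=P[...,2]; m=((z>.145)&(z<.166)&(P[...,0]>.4)&(P[...,0]<1)&(abs(P[...,1])<.3)).astype(np.uint8)
m=cv2.morphologyEx(m,cv2.MORPH_OPEN,np.ones((5,5)))
n,l,st,ce=cv2.connectedComponentsWithStats(m)
k=1+st[1:,4].argmax(); print(st[k]); pts=P[l==k][:,:2].astype(np.float32); r=cv2.minAreaRect(pts); print(r, cv2.boxPoints(r), np.median(z[l==k]))
E
```

```text
(187, 212) [0.508 0.31  0.002]
(319, 200) [ 0.558 -0.227  0.001]
(230, 200) [0.555 0.135 0.018]
(270, 205) [ 0.537 -0.027 -0.   ]
(250, 212) [0.508 0.054 0.003]
(290, 185) [ 0.617 -0.108  0.016]
(240, 130) [0.812 0.09  0.127]
(240, 170) [0.656 0.088 0.13 ]
(279, 156) [ 0.7   -0.056  0.171]
(310, 220) [ 0.476 -0.187  0.011]
(200, 240) [ 0.395  0.255 -0.003]
(192, 249) [0.36  0.28  0.026]Traceback (most recent call last):
  File "<stdin>", line 12, in <module>
ValueError: attempt to get argmax of an empty sequence
```

View pics/z0.png

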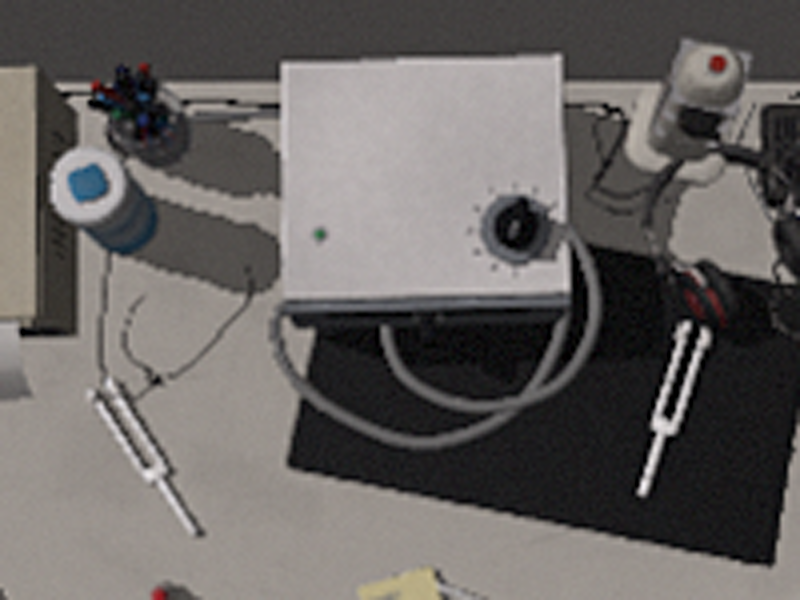

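View pics/z1.png

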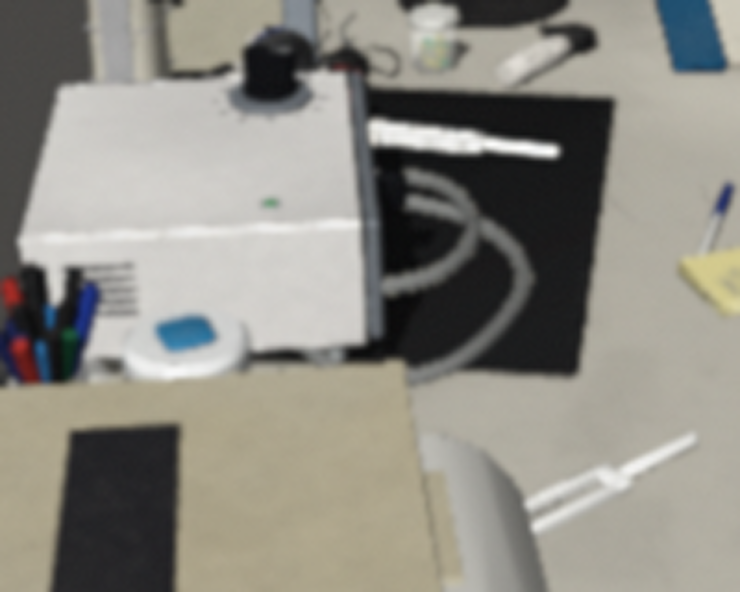

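```bash
python3 - <<'E'
from h import *
c=cam('top');P=cloud(c);z=P[...,2]
m=((z>.118)&(z<.14)&(P[...,0]>.58)&(P[...,0]<.92)&(abs(P[...,1])<.2)).astype(np.uint8)
m=cv2.morphologyEx(m,cv2.MORPH_OPEN,np.ones((5,5)))
n,l,st,ce=cv2.connectedComponentsWithStats(m)
k=1+st[1:,4].argmax(); print(st[k], np.median(z[l==k]))
uv=np.argwhere(l==k)[:,::-1]; Q=onplane(c,uv,.127)[:,:2].astype(np.float32)
r=cv2.minAreaRect(Q); print(r,cv2.boxPoints(r).tolist())
m=((z>.16)&(z<.18)&(P[...,0]>.6)&(P[...,0]<.8)&(P[...,1]<0)&(P[...,1]>-.12)).astype(np.uint8)
uv=np.argwhere(m)[:,::-1]; Q=onplane(c,uv,.171)[:,:2]; print(len(Q),Q.mean(0),cv2.minAreaRect(Q.astype(np.float32)))
print(c['depth'][100:110:3,200:320:10])
E
```

```text
[ 220  114   72   65 4167] 0.1272569802303778
((0.7505092620849609, 0.03147825598716736), (0.2481202483177185, 0.269225150346756), 1.4974651336669922) [[0.6229736804962158, 0.1628028303384781], [0.6300092935562134, -0.10633037984371185], [0.878044843673706, -0.09984631836414337], [0.8710092306137085, 0.16928689181804657]]
42 [ 0.70408947 -0.0545531 ] ((0.7041168212890625, -0.054568566381931305), (0.012727204710245132, 0.04138600826263428), 71.83690643310547)
[[1.2577137 1.2542478 1.2555968 1.2572585 1.259738  1.2600696 1.2589892
  1.2557195 1.2572933 1.2554278 1.2556666 1.2545004]
 [1.2860247 1.2836964 1.2849119 1.2871364 1.2903483 1.2900364 1.2856209
  1.2850155 1.2871816 1.2874691 1.2852952 1.2876736]
 [1.3161765 1.317442  1.3180538 1.3163369 1.3108302 1.3149222 1.3091815
  1.3121259 1.3146647 1.3124859 1.3160857 1.3145559]
 [1.3489397 1.3416978 1.3414412 1.3439708 1.3440294 1.344265  1.346357
  1.347658  1.3464739 1.3467561 1.3428594 1.3441288]]
```

The zooms show two forks. Their stem tips are at about (200,233) and (311,223) in the top picture, pointing towards the robot, with the tines pointing away. The knob bar is turned about 0.34 rad. The measured knob axis agrees with the cabinet geometry, which puts the origin near (0.752, 0.032) with yaw 0.026. Next I'll measure the forks and the clearance along the path.

```bash
cat >> h.py <<'E'
O=np.array([.7522,.0317]); YAW=.026
def cab(x,y): # cabinet mm -> world m
    return O+R.from_euler('z',YAW).as_matrix()[:2,:2]@np.array([x,y])/1000
def wcab(p):
    return R.from_euler('z',-YAW).as_matrix()[:2,:2]@(np.array(p)[:2]-O)*1000
def go(xyz,ydeg,label=''):
    "tool down, tool y at world angle ydeg: shift & turn in tool axes"
    s=monitor.observe(); T=R.from_quat(s['eef_rot']); 
    a=np.radians(ydeg); y=np.array([np.cos(a),np.sin(a),0]); zz=np.array([0,0,-1.]); x=np.cross(y,zz)
    G=R.from_matrix(np.c_[x,y,zz])
    print(label,'shift mm',(T.inv().apply(np.array(xyz)-s['tool_pos'])*1000).round(1),'turn',np.degrees((T.inv()*G).as_rotvec()).round(1))
def forks(c,zs=(.006,.010),thr=None,ref=None):
    out=[]
    im=c['color'].astype(int); g=im.min(2)
    for (x0,x1,y0,y1),z in zip([(.3,.72,.2,.5),(.35,.72,-.36,-.12)],zs):
        P=onplane(c,np.stack(np.meshgrid(np.arange(512),np.arange(384)),-1).reshape(-1,2),z).reshape(384,512,3)
        reg=(P[...,0]>x0)&(P[...,0]<x1)&(P[...,1]>y0)&(P[...,1]<y1)
        m=(reg&(g>(thr or 200))).astype(np.uint8)
        n,l,st,ce=cv2.connectedComponentsWithStats(m,connectivity=8)
        for k in range(1,n):
            if st[k,4]<25: continue
            Q=P[l==k][:,:2]; ctr=Q.mean(0); d=np.linalg.svd(Q-ctr,full_matrices=False)[2][0]
            t=(Q-ctr)@d; w=(Q-ctr)@[-d[1],d[0]]
            L=np.ptp(t)+.0035
            # tine end = wider side
            if np.abs(w[t>np.percentile(t,80)]).mean()<np.abs(w[t<np.percentile(t,20)]).mean(): d=-d;t=-t
            tip=ctr+d*(t.min()-.0017); 
            out.append(dict(n=len(Q),L=L,ctr=ctr,ang=np.degrees(np.arctan2(d[1],d[0])),tip=tip,org=ctr+d*(t.max()+t.min())/2,d=d,wid=np.ptp(w)))
    return out
E
python3 - <<'E'
from h import *
c=cam('top')
for thr in(170,200,225):
  for f in forks(c,thr=thr): print(thr,f['n'],f['L'].round(3),f['ang'].round(1),f['org'].round(4),f['tip'].round(3),f['wid'].round(3))
P=cloud(c).reshape(-1,3)
a=np.array([.273,-.562]);b=cab(-142,0);u=(b-a)/np.linalg.norm(b-a);q=P[:,:2]-a;t=q@u;w=q@[-u[1],u[0]]
for i in np.arange(.1,.7,.08):
    m=(abs(t-i)<.04)&(abs(w)<.13)&(P[:,2]<1); print(i.round(2),P[m,2].max().round(3) if m.any() else None)
print(b); go([*b,.2],-88.5)
E
```

```text
170 85 0.162 34.8 [0.4929 0.31  ] [0.427 0.264] 0.025
170 77 0.158 -22.9 [ 0.5369 -0.2131] [ 0.464 -0.183] 0.025
0.1 0.723
0.18 0.037
0.26 0.034
0.34 0.015
0.42 0.022
0.5 0.029
0.58 0.133
0.66 0.175
[0.61024799 0.02800842]
 shift mm [ 561.  -383.1   48.6] turn [-0.   0.  24.4]
```

>>> apply_moves(
  motion=[
    [[28, -19, 2, 0, 0, 1], [70, -48, 6, 0, 0, 3], [112, -77, 10, 0, 0, 5], [154, -105, 13, 0, 0, 7], [196, -134, 17, 0, 0, 9], [238, -163, 20, 0, 0, 11], [280, -191, 24, 0, 0, 13], [322, -220, 28, 0, 0, 15], [364, -249, 31, 0, 0, 17], [406, -277, 35, 0, 0, 19], [448, -306, 39, 0, 0, 20], [490, -335, 42, 0, 0, 22], [525, -358, 45, 0, 0, 23], [550, -376, 48, 0, 0, 24], [561, -383, 48, 0, 0, 24.4], [561, -383, 48, 0, 0, 24.4], [561, -383, 48, 0, 0, 24.4]],
  ],
  gripper=140,
  force=30,
)

```text
clock: 1.72
tool_pos: [0.6119, 0.0338, 0.2004]
eef_rot: [1.0, 0.016, 0.0, -0.001]
force: [0.4, -0.3, 0.6]
opening: 0.452
grasp_force: 0.0
```

```bash
python3 - <<'E'
from h import *
s=monitor.observe(); print(s['clock'],s['tool_pos'],s['joint_positions'].round(3),s['opening'],s['force'])
go([*cab(-140,0),.096],-88.5)
c=cam('top')
for thr in(110,125,140,155):
  for f in forks(c,thr=thr): print(thr,f['n'],f['L'].round(3),f['ang'].round(1),f['org'].round(4),f['tip'].round(3),f['wid'].round(3))
g=c['color'].min(2); print(g[192:238:2,170:206:2]); 
E
```

```text
1.7167 [0.61185583 0.03382759 0.20039876] [-0.051  0.462 -0.13   1.657  0.065  1.025 -1.74 ] 0.4523715114918063 [ 0.42256162 -0.29088663  0.64433484]
 shift mm [1.000e-01 6.000e+00 1.044e+02] turn [-0.1 -0.   0.3]
110 6340 0.474 12.3 [0.5108 0.3463] [0.279 0.296] 0.344
110 34 0.12 -0.1 [ 0.6601 -0.1361] [ 0.6   -0.136] 0.017
110 158 0.113 -97.3 [ 0.7082 -0.2743] [ 0.715 -0.218] 0.035
110 36 0.061 -17.7 [ 0.6127 -0.2278] [ 0.584 -0.219] 0.012
110 31 0.056 -19.5 [ 0.6063 -0.247 ] [ 0.58  -0.238] 0.01
110 31 0.053 175.6 [ 0.5573 -0.356 ] [ 0.584 -0.358] 0.009
110 25 0.043 160.9 [ 0.4819 -0.1928] [ 0.502 -0.2  ] 0.009
110 978 0.245 -87.3 [ 0.386  -0.2414] [ 0.38  -0.119] 0.1
125 289 0.081 -173.8 [0.6825 0.4666] [0.723 0.471] 0.07
125 5866 0.422 0.7 [0.5093 0.3366] [0.298 0.334] 0.301
125 145 0.112 -97.4 [ 0.7092 -0.2736] [ 0.716 -0.218] 0.033
125 29 0.06 -16.2 [ 0.6124 -0.2268] [ 0.584 -0.218] 0.011
125 29 0.056 160.7 [ 0.6064 -0.2467] [ 0.633 -0.256] 0.009
125 26 0.045 174.4 [ 0.5572 -0.3562] [ 0.579 -0.358] 0.009
125 959 0.246 -87.1 [ 0.3854 -0.2414] [ 0.379 -0.119] 0.1
140 166 0.095 4
[... 1578 characters left out ...]
139 150 147 141 145 143]
 [145 150 144 148 144 145 145 146 164 133 213  91 160 150 147 144 146 145]
 [147 147 144 146 147 146 146 148 152 149 202 142 137 151 152 150 149 144]
 [151 147 146 146 148 147 150 150 151 152 140 226  84 158 152 151 146 152]
 [151 153 149 148 150 143 149 148 149 151 151 158 193 112 153 154 151 153]
 [150 152 149 151 151 150 150 151 153 153 152 148 202 123 141 155 152 152]
 [153 151 154 150 154 151 152 153 151 151 153 154 146 209  71 156 148 151]
 [149 149 152 151 154 151 152 153 149 153 154 151 152 161 174  87 153 150]
 [149 148 148 151 153 153 154 152 152 152 153 152 152 153 140 124 154 148]
 [148 149 148 149 152 151 151 153 152 151 153 152 153 151 152 152 150 152]]
```

>>> apply_moves(
  motion=[
    [[0, 6, 20, 0, 0, 0], [0, 6, 50, 0, 0, 0], [0, 6, 75, 0, 0, 0], [0, 6, 92, 0, 0, 0], [0, 6, 102, 0, 0, 0], [0, 6, 104, 0, 0, 0], [0, 6, 104, 0, 0, 0]],
  ],
)

```text
clock: 2.35
tool_pos: [0.6104, 0.0215, 0.0966]
eef_rot: [1.0, 0.013, -0.0, 0.0]
force: [0.1, -0.1, 0.8]
opening: 0.45
grasp_force: 0.0
```

>>> apply_moves(
  motion=[
    [[0, 0, 0, 0, 0, 0], [0, 0, 0, 0, 0, 0], [0, 0, 0, 0, 0, 0], [0, 0, 0, 0, 0, 0], [0, 0, 0, 0, 0, 0], [0, 0, 0, 0, 0, 0], [0, 0, 0, 0, 0, 0], [0, 0, 0, 0, 0, 0]],
  ],
  gripper=255,
  force=30,
)

```text
clock: 3.02
tool_pos: [0.6111, 0.0267, 0.0978]
eef_rot: [1.0, 0.015, 0.001, -0.003]
force: [-0.7, 11.9, 1.4]
opening: 0.148
grasp_force: 30.0
```

>>> apply_moves(
  motion=[
    [[-4, -3, 0, 0, 0, 0], [-12, -5, 0, 0, 0, 0], [-24, -5, 0, 0, 0, 0], [-36, -5, 0, 0, 0, 0], [-48, -5, 0, 0, 0, 0], [-60, -5, 0, 0, 0, 0], [-72, -5, 0, 0, 0, 0], [-84, -5, 0, 0, 0, 0], [-96, -5, 0, 0, 0, 0], [-108, -5, 0, 0, 0, 0], [-120, -5, 0, 0, 0, 0], [-132, -5, 0, 0, 0, 0], [-144, -5, 0, 0, 0, 0], [-156, -5, 0, 0, 0, 0], [-166, -5, 0, 0, 0, 0], [-176, -5, 0, 0, 0, 0], [-183, -5, 0, 0, 0, 0], [-188, -5, 0, 0, 0, 0], [-192, -5, 0, 0, 0, 0], [-192, -5, 0, 0, 0, 0]],
  ],
)

```text
clock: 4.68
tool_pos: [0.4187, 0.0213, 0.0977]
eef_rot: [1.0, 0.013, 0.001, 0.0]
force: [-0.2, -1.0, 12.0]
opening: 0.15
grasp_force: 30.0
```

```bash
python3 - <<'E'
from h import *
s=monitor.observe(); print(s['tool_pos'],wcab(s['tool_pos']),s['joint_positions'].round(3),s['opening'],s['grasp_force'],s['force'].round(1))
E
```

```text
[0.41865279 0.02129892 0.0976883 ] [-333.70487273   -1.72631686] [-0.057  0.328 -0.149  2.218  0.086  0.598 -1.814] 0.1504628539551693 30.005541443824768 [-0.2 -1.  12. ]
```

>>> apply_moves(
  motion=[
    [[-1, 0, 0, 0, 0, 0], [-2, 0, 0, 0, 0, 0], [-3, 0, 0, 0, 0, 0], [-4, 0, 0, 0, 0, 0], [-5, 0, 0, 0, 0, 0], [-5, 0, 0, 0, 0, 0], [-5, 0, 0, 0, 0, 0]],
  ],
)

```text
clock: 5.27
tool_pos: [0.4184, 0.0213, 0.0978]
eef_rot: [1.0, 0.013, 0.005, -0.0]
force: [17.1, -2.6, -13.0]
opening: 0.151
grasp_force: 30.0
```

>>> apply_moves(
  motion=[
    [[4, 0, 0, 0, 0, 0], [5, 0, 0, 0, 0, 0], [5, 0, 0, 0, 0, 0], [5, 0, 0, 0, 0, 0], [5, 0, -20, 0, 0, 0], [5, 0, -50, 0, 0, 0], [5, 0, -90, 0, 0, 0], [5, -30, -120, 0, 0, 0], [5, -70, -140, 0, 0, 0], [5, -110, -140, 0, 0, 0], [5, -150, -140, 0, 0, 0], [5, -190, -140, 0, 0, 0], [5, -230, -140, 0, 0, 0], [5, -270, -140, 0, 0, 0], [5, -300, -140, 0, 0, 0], [5, -320, -140, 0, 0, 0], [5, -320, -140, 0, 0, 0], [5, -320, -140, 0, 0, 0]],
  ],
  gripper=100,
)

```text
clock: 6.77
tool_pos: [0.4088, 0.342, 0.2361]
eef_rot: [1.0, 0.015, -0.001, 0.0]
force: [0.2, -0.9, -0.8]
opening: 0.611
grasp_force: 0.0
```

```bash
python3 - <<'E'
from h import *
s=monitor.observe(); print(s['clock'],s['tool_pos'],s['joint_positions'].round(3),s['opening'],s['force'])
c=cam('top'); im=c['color'][120:270,170:350,::-1]
cv2.imwrite('pics/z2.png',cv2.resize(im,None,fx=4.4,fy=4,interpolation=cv2.INTER_CUBIC))
d=cam('side'); im=d['color'][170:310,180:350,::-1]
cv2.imwrite('pics/z3.png',cv2.resize(im,None,fx=4.2,fy=4.2,interpolation=cv2.INTER_CUBIC))
for th in(155,160): 
  for f in forks(c,thr=th): print(th,f['n'],f['L'].round(3),f['ang'].round(1),f['org'].round(4),f['tip'].round(3),f['wid'].round(3))
P=cloud(c); z=P[...,2]
print('expected px lanes/panel',[ (n,proj(c,[*cab(*p[:2]),p[2]]).round(1).tolist()) for n,p in dict(pl=(-116,135,.095),pr=(-116,-135,.095),fl=(-317,135,.127),fr=(-317,-135,.127),cl=(-112,135,.127),cr=(-112,-135,.127),tab=(-332,0,.098)).items()])
E
```

```text
6.7667 [0.40883047 0.34195095 0.23607772] [-0.53   0.326 -0.344  1.791  0.124  1.048 -2.461] 0.6108323305289263 [ 0.15747552 -0.8972279  -0.76779237]
155 87 0.054 90.3 [0.6214 0.4736] [0.622 0.447] 0.029
155 138 0.183 33.0 [0.4988 0.314 ] [0.422 0.264] 0.028
155 104 0.182 156.6 [ 0.548  -0.2184] [ 0.632 -0.255] 0.027
160 75 0.054 90.1 [0.6233 0.4737] [0.623 0.447] 0.025
160 132 0.183 33.0 [0.4988 0.3139] [0.422 0.264] 0.028
160 100 0.18 156.6 [ 0.547 -0.218] [ 0.63  -0.254] 0.027
expected px lanes/panel [('pl', [[220.9, 177.7]]), ('pr', [[291.2, 176.1]]), ('fl', [[220.2, 230.2]]), ('fr', [[293.8, 228.5]]), ('cl', [[219.9, 175.2]]), ('cr', [[291.8, 173.5]]), ('tab', [[257.2, 233.6]])]
```

View pics/z2.png

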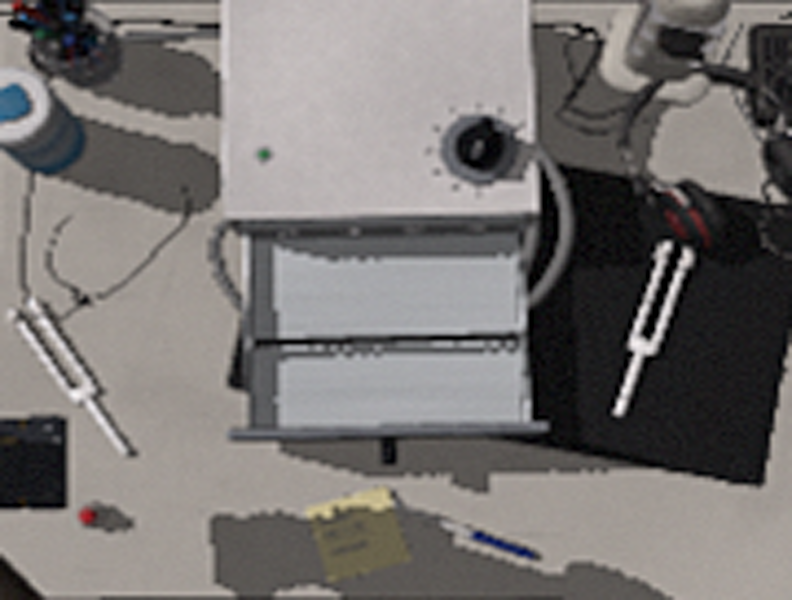

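View pics/z3.png

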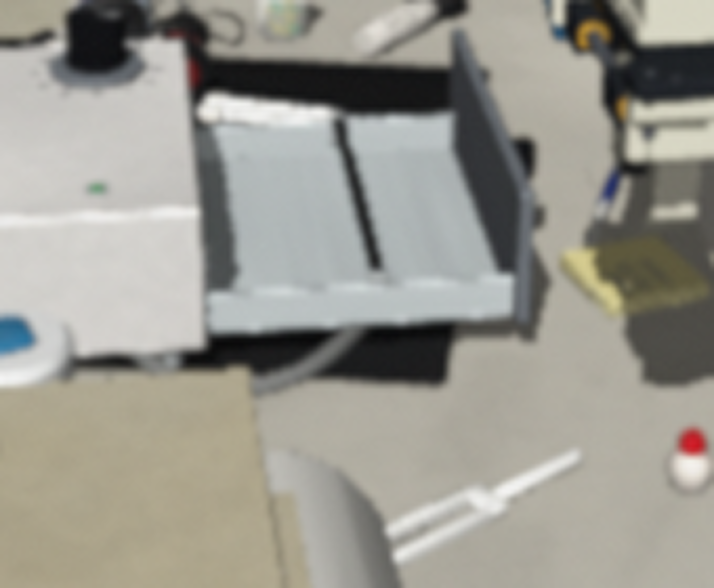

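The drawer is fully out: rest bar at row 205, plate top at about row 177, panel at about row 229. I'm taking the centre line from the tab grip, which moves it about 1.4 mm. Next is fork 1.

```bash
sed -i 's/^O=.*/O=np.array([.7525,.0306]); YAW=.028/' h.py; python3 - <<'E'
from h import *
a=np.radians(33.0); p=np.array([.4988,.314])+.004*np.array([np.cos(a),np.sin(a)])
print(p); go([*p,.09],-57); go([*p,.024],-57)
E
```

```text
[0.50215468 0.31617856]
 shift mm [ 91.8  26.  146.3] turn [  0.1   0.1 -31.5]
 shift mm [ 91.9  25.9 212.3] turn [  0.1   0.1 -31.5]
```

>>> apply_moves(
  motion=[
    [[18, 5, 20, 0, 0, -6], [37, 10, 50, 0, 0, -12], [55, 16, 80, 0, 0, -19], [74, 21, 110, 0, 0, -25], [92, 26, 135, 0, 0, -31.5], [92, 26, 160, 0, 0, -31.5], [92, 26, 175, 0, 0, -31.5], [92, 26, 175, 0, 0, -31.5], [92, 26, 175, 0, 0, -31.5], [92, 26, 175, 0, 0, -31.5]],
  ],
)

```text
clock: 7.7
tool_pos: [0.5031, 0.3177, 0.063]
eef_rot: [0.959, 0.284, 0.001, -0.0]
force: [0.7, 0.0, 1.6]
opening: 0.611
grasp_force: 0.0
```

```bash
python3 - <<'E'
from h import *
p=[.5021,.3162]
go([*p,.024],-57); s=monitor.observe(); print(s['joint_positions'].round(2),s['force'].round(1))
c=cam('top')
for f in forks(c,thr=157): print(f['n'],f['L'].round(3),f['ang'].round(1),f['org'].round(4),f['tip'].round(3),f['wid'].round(3))
E
```

```text
shift mm [-1.7  0.7 39. ] turn [ 0.  -0.1 -0. ]
[-0.39  0.63 -0.38  1.81  0.32  0.76 -1.93] [0.7 0.  1.6]
41 0.041 -15.9 [0.6193 0.4901] [0.6   0.496] 0.024
28 0.113 39.1 [0.3564 0.443 ] [0.312 0.407] 0.005
105 0.182 156.5 [ 0.548  -0.2185] [ 0.631 -0.255] 0.027
```

>>> apply_moves(
  motion=[
    [[-1, 0, 12, 0, 0, 0], [-2, 0.5, 24, 0, 0, 0], [-2, 0.5, 33, 0, 0, 0], [-2, 0.5, 37, 0, 0, 0], [-2, 0.5, 39, 0, 0, 0], [-2, 0.5, 39, 0, 0, 0], [-2, 0.5, 39, 0, 0, 0]],
  ],
)

```text
clock: 8.33
tool_pos: [0.501, 0.3165, 0.0225]
eef_rot: [0.959, 0.284, -0.0, 0.0]
force: [0.1, -0.0, -0.4]
opening: 0.606
grasp_force: 0.0
```

>>> apply_moves(
  motion=[
    [[0, 0, 0, 0, 0, 0], [0, 0, 0, 0, 0, 0], [0, 0, 0, 0, 0, 0], [0, 0, 0, 0, 0, 0], [0, 0, 0, 0, 0, 0], [0, 0, 0, 0, 0, 0], [0, 0, 0, 0, 0, 0], [0, 0, 0, 0, 0, 0]],
  ],
  gripper=255,
  force=40,
)

```text
clock: 9.0
tool_pos: [0.5012, 0.3164, 0.0227]
eef_rot: [0.959, 0.284, 0.0, 0.0]
force: [-0.8, -0.1, -1.2]
opening: 0.272
grasp_force: 40.0
```

>>> apply_moves(
  motion=[
    [[0, 0, -20, 0, 0, 0], [0, 0, -55, 0, 0, 0], [0, 0, -95, 0, 0, 0], [0, 0, -135, 0, 0, 0], [0, 0, -165, 0, 0, -5], [0, 0, -185, 0, 0, -11], [0, 0, -190, 0, 0, -18], [0, 0, -190, 0, 0, -25], [0, 0, -190, 0, 0, -32], [0, 0, -190, 0, 0, -39], [0, 0, -190, 0, 0, -46], [0, 0, -190, 0, 0, -53], [0, 0, -190, 0, 0, -60], [0, 0, -190, 0, 0, -67], [0, 0, -190, 0, 0, -74], [0, 0, -190, 0, 0, -80], [0, 0, -190, 0, 0, -85], [0, 0, -190, 0, 0, -88], [0, 0, -190, 0, 0, -88], [0, 0, -190, 0, 0, -88]],
  ],
)

```text
clock: 10.67
tool_pos: [0.5011, 0.3162, 0.2125]
eef_rot: [0.493, 0.87, -0.0, -0.0]
force: [0.2, -0.4, -1.2]
opening: 0.274
grasp_force: 40.0
```

```bash
python3 - <<'E'
from h import *
p=cab(-215,27.5); print(p)
go([*p,.2],91.6); s=monitor.observe(); print(s['joint_positions'].round(2),s['force'].round(1),s['opening'],s['grasp_force'])
E
```

```text
[0.53681438 0.05207001]
 shift mm [-245.  -105.1   12.5] turn [ -0.   -0.  -60.7]
[-0.11  0.54 -0.8   1.65  0.42  1.13 -0.49] [ 0.2 -0.4 -1.2] 0.27431394591435154 39.9807608127594
```

>>> apply_moves(
  motion=[
    [[-10, -4, 0, 0, 0, -4], [-30, -13, 2, 0, 0, -10], [-55, -24, 4, 0, 0, -16], [-80, -34, 6, 0, 0, -22], [-105, -45, 7, 0, 0, -28], [-130, -56, 8, 0, 0, -34], [-155, -66, 9, 0, 0, -40], [-180, -77, 10, 0, 0, -46], [-205, -88, 11, 0, 0, -51], [-225, -97, 12, 0, 0, -56], [-238, -102, 12, 0, 0, -59], [-244, -105, 12.5, 0, 0, -60.5], [-245, -105, 12.5, 0, 0, -60.7], [-245, -105, 12.5, 0, 0, -60.7], [-245, -105, 12.5, 0, 0, -60.7], [-245, -105, 12.5, 0, 0, -60.7]],
  ],
)

```text
clock: 12.0
tool_pos: [0.5373, 0.0536, 0.2005]
eef_rot: [-0.015, 1.0, 0.0, 0.0]
force: [0.9, 0.7, -1.5]
opening: 0.271
grasp_force: 40.0
```

```bash
python3 - <<'E'
from h import *
s=monitor.observe(); print(s['tool_pos'],wcab(s['tool_pos']),s['joint_positions'].round(2),s['force'].round(1),s['opening'],s['grasp_force'])
p=cab(-215,27.5); go([*p,.13],91.6)
c=cam('side'); d=cam('top'); P=cloud(d)
im=np.vstack([cv2.resize(c['color'][140:260,210:360,::-1],(600,480)[:2] and (400,320)),cv2.resize(d['color'][150:260,190:327,::-1],(400,280))])
cv2.imwrite('pics/z4.png',cv2.resize(im,None,fx=1,fy=1))
E
```

```text
[0.53733361 0.05356556 0.20046649] [-214.43910155   28.98043391] [ 0.55  0.58 -1.1   1.78  0.57  1.13  0.87] [ 0.9  0.7 -1.5] 0.2710522677682837 39.98106300830841
 shift mm [ 0.6 -1.5 70.5] turn [0.  0.  0.2]
```

View pics/z4.png

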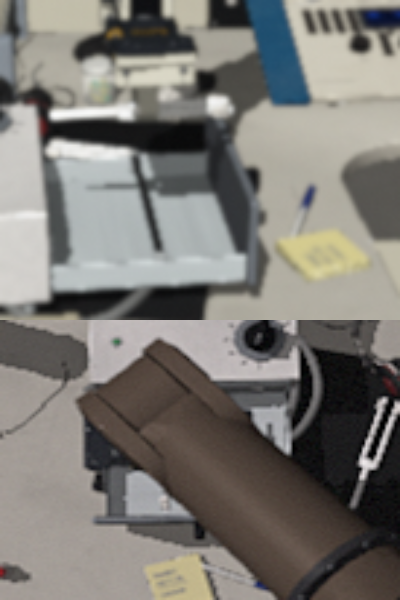

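Side crop: the held fork is level, with the stem tip near side pixel (229,183) and the tine ends near (297,179). I'll measure the tip against the plate.

```bash
cat >> h.py <<'E'
def sidetip(c,zoff=-.0167,lo=.02,hi=.13):
    "brightness along held fork's axis line in side view: returns tip distance from TCP along +x'"
    s=monitor.observe(); p=s['tool_pos']; u=np.array([np.cos(YAW),np.sin(YAW),0])
    r=np.arange(lo,hi,.001); g=c['color'].min(2).astype(np.float32)
    for dz in (-.004,0,.004):
        q=proj(c,p+[0,0,zoff+dz]+r[:,None]*u).astype(np.float32)
        v=cv2.remap(g,q[:,0].reshape(-1,1),q[:,1].reshape(-1,1),cv2.INTER_LINEAR).ravel()
        print('dz',dz,[(int(a*1000),int(b)) for a,b in zip(r[::4],v[::4])])
E
python3 - <<'E'
from h import *
c=cam('side'); sidetip(c); s=monitor.observe(); p=s['tool_pos']
for r in(-.087,.095): print(r,proj(c,p+[r*np.cos(YAW),r*np.sin(YAW),-.0167]))
# vertical profile across stem at r=.06
g=c['color'].min(2)
for r in(.05,.08): 
    q=proj(c,p+[r,r*YAW,-.0167])[0]; print(q.round(1),g[int(q[1])-6:int(q[1])+7,int(round(q[0]))])
E
```

```text
dz -0.004 [(20, 244), (24, 238), (28, 215), (32, 205), (36, 207), (40, 207), (44, 209), (48, 213), (52, 218), (56, 222), (60, 224), (64, 224), (68, 223), (72, 221), (76, 221), (80, 221), (84, 225), (88, 231), (92, 221), (96, 136), (100, 37), (104, 44), (108, 120), (112, 187), (116, 201), (120, 200), (124, 198), (128, 194)]
dz 0 [(20, 238), (24, 238), (28, 236), (32, 239), (36, 240), (40, 239), (44, 240), (48, 242), (52, 243), (56, 245), (60, 243), (64, 243), (68, 243), (72, 242), (76, 243), (80, 245), (84, 246), (88, 247), (92, 241), (96, 155), (100, 42), (104, 37), (108, 107), (112, 183), (116, 200), (120, 199), (124, 198), (128, 198)]
dz 0.004 [(20, 217), (24, 218), (28, 210), (32, 203), (36, 201), (40, 197), (44, 198), (48, 205), (52, 207), (56, 211), (60, 208), (64, 205), (68, 203), (72, 191), (76, 185), (80, 188), (84, 193), (88, 195), (92, 177), (96, 107), (100, 39), (104, 33), (108, 99), (112, 181), (116, 201), (120, 199), (124, 199), (128, 201)]
-0.087 [[295.6183081  179.10695029]]
0.095 [[228.52911196 182.18476969]]
[245.2 181.4] [147 143 140 139 152 205 242 245 210 114  39  21  21]
[234.1 181.9] [150 155 154 145 130 150 218 247 241 180  85  29  22]
```

```bash
python3 - <<'E'
from h import *
c=cam('side')
for n,p in dict(barL=(-222,121,.062),barR=(-222,-121,.062),panL=(-312,135,.127),panR=(-312,-135,.127),caseL=(-112,135,.127),caseR=(-112,-135,.127)).items(): print(n,proj(c,[*cab(*p[:2]),p[2]]).round(1))
im=c['color'][185:265,200:320,::-1]; cv2.imwrite('pics/z5.png',cv2.resize(im,None,fx=6.6,fy=6.6,interpolation=cv2.INTER_CUBIC))
g=c['color'].min(2).astype(int)
for v in (205,215,225,230): print(v,g[v,255:275])
for v in (195,200,205): print(v,g[v,285:315])
E
```

```text
barL [[270.6 236.7]]
barR [[260.7 198.2]]
panL [[306.3 215.2]]
panR [[289.3 175.6]]
caseL [[228.3 219.3]]
caseR [[224.1 178.6]]
205 [185 186 184 179 163 125  72  56 107 159 178 170 135 104  95  94  93  92
  93  92]
215 [178 178 177 178 179 180 176 158 110  55  48  97 151 173 178 177 176 175
 175 176]
225 [176 175 174 174 173 175 174 175 175 166 136  82  45  73 130 163 173 175
 175 175]
230 [177 178 177 175 173 173 173 173 174 175 171 149  97  47  54 106 154 171
 174 175]
195 [ 17  22  33  37  36  37  37  40  41  58  83  98 111 131 151 160 162 162
 163 163 163 163 163 163 164 164 165 166 165 166]
200 [101  95  75  52  38  34  37  43  48  51  52  60  80  96 108 129 148 158
 159 158 159 159 160 160 161 159 160 159 160 161]
205 [ 84  78  65  45  36  36  39  47  51  52  52  52  53  61  79  94  92  71
  41  23  22  47  97 142 159 161 160 160 161 160]
```

View pics/z5.png

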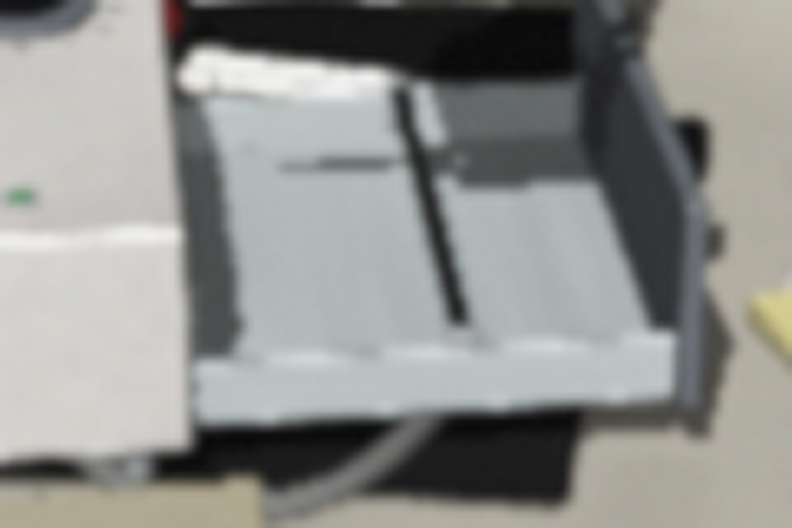

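Side view: the rest bar runs at u≈262.0 on row 205 and 268.4 on row 230. That is about 0.45 px off the model, so the drawer is about 1 mm deeper than I assumed. The fork tip is 96 mm ahead of the TCP. I'll lower it between the panel and the plate.

>>> apply_moves(
  motion=[
    [[1, -1.5, 10, 0, 0, 0], [1, -1.5, 28, 0, 0, 0], [1, -1.5, 46, 0, 0, 0], [1, -1.5, 60, 0, 0, 0], [1, -1.5, 66, 0, 0, 0], [1, -1.5, 66, 0, 0, 0], [1, -1.5, 66, 0, 0, 0], [1, -1.5, 66, 0, 0, 0], [1, -1.5, 66, 0, 0, 0]],
  ],
)

```text
clock: 12.95
tool_pos: [0.5371, 0.0512, 0.1351]
eef_rot: [-0.015, 1.0, 0.0, 0.001]
force: [-0.3, -0.4, -0.9]
opening: 0.272
grasp_force: 40.0
```

```bash
python3 - <<'E'
from h import *
s=monitor.observe(); print(s['tool_pos'],wcab(s['tool_pos']),s['joint_positions'].round(2),s['force'].round(1),s['opening'],s['grasp_force'])
go([*cab(-215.5,27.5),.0915],91.6)
c=cam('side'); sidetip(c)
E
```

```text
[0.53708178 0.05115708 0.13508438] [-214.75826342   26.57994226] [ 0.51  0.65 -1.03  1.86  0.66  1.02  0.8 ] [-0.3 -0.4 -0.9] 0.27201065651041895 39.981141686439514
 shift mm [ 0.8  0.9 43.6] turn [0.  0.1 0.1]
dz -0.004 [(20, 243), (24, 241), (28, 230), (32, 227), (36, 227), (40, 226), (44, 224), (48, 224), (52, 225), (56, 227), (60, 230), (64, 232), (68, 234), (72, 236), (76, 236), (80, 236), (84, 237), (88, 237), (92, 222), (96, 158), (100, 104), (104, 125), (108, 178), (112, 196), (116, 196), (120, 196), (124, 197), (128, 197)]
dz 0 [(20, 234), (24, 237), (28, 239), (32, 241), (36, 241), (40, 242), (44, 242), (48, 243), (52, 243), (56, 242), (60, 243), (64, 244), (68, 245), (72, 246), (76, 246), (80, 245), (84, 245), (88, 244), (92, 234), (96, 165), (100, 106), (104, 122), (108, 175), (112, 197), (116, 197), (120, 197), (124, 197), (128, 198)]
dz 0.004 [(20, 219), (24, 225), (28, 228), (32, 224), (36, 222), (40, 222), (44, 221), (48, 221), (52, 219), (56, 220), (60, 221), (64, 226), (68, 228), (72, 229), (76, 227), (80, 224), (84, 223), (88, 217), (92, 186), (96, 129), (100, 100), (104, 114), (108, 170), (112, 196), (116, 198), (120, 198), (124, 198), (128, 198)]
```

>>> apply_moves(
  motion=[
    [[0.8, 0.9, 6, 0, 0, 0], [0.8, 0.9, 14, 0, 0, 0], [0.8, 0.9, 22, 0, 0, 0], [0.8, 0.9, 30, 0, 0, 0], [0.8, 0.9, 36, 0, 0, 0], [0.8, 0.9, 40, 0, 0, 0], [0.8, 0.9, 42.5, 0, 0, 0], [0.8, 0.9, 43.5, 0, 0, 0], [0.8, 0.9, 43.5, 0, 0, 0], [0.8, 0.9, 43.5, 0, 0, 0], [0.8, 0.9, 43.5, 0, 0, 0]],
  ],
)

```text
clock: 13.92
tool_pos: [0.536, 0.0519, 0.091]
eef_rot: [-0.015, 1.0, 0.0, 0.0]
force: [-0.0, -0.1, -1.2]
opening: 0.276
grasp_force: 40.0
```

```bash
python3 - <<'E'
from h import *
s=monitor.observe(); print(s['tool_pos'],wcab(s['tool_pos']),s['joint_positions'].round(2),s['force'].round(1),s['moment'].round(2),s['opening'],s['grasp_force'])
go([*cab(-215.5,27.5),.0915],91.6)
E
```

```text
[0.53596063 0.05185641 0.09102082] [-215.85939102   27.31038506] [ 0.48  0.7  -0.98  1.9   0.72  0.95  0.75] [-0.  -0.1 -1.2] [ 0.13 -0.18 -0.01] 0.2757245013740676 39.98098969459534
 shift mm [-0.4  0.2 -0.5] turn [0.  0.  0.1]
```

>>> apply_moves(
  motion=[
    [[-1.5, 0.2, -0.5, 0, 0, 0], [-3, 0.2, -0.5, 0, 0, 0], [-4.5, 0.2, -0.5, 0, 0, 0], [-6, 0.2, -0.5, 0, 0, 0], [-7.5, 0.2, -0.5, 0, 0, 0], [-9, 0.2, -0.5, 0, 0, 0], [-10, 0.2, -0.5, 0, 0, 0], [-10, 0.2, -0.5, 0, 0, 0]],
  ],
)

```text
clock: 14.58
tool_pos: [0.5459, 0.0523, 0.0912]
eef_rot: [-0.015, 1.0, 0.0, 0.0]
force: [0.5, 0.5, -1.5]
opening: 0.273
grasp_force: 40.0
```

>>> apply_moves(
  motion=[
    [[-2, 0, 0, 0, 0, 0], [-4, 0, 0, 0, 0, 0], [-6, 0, 0, 0, 0, 0], [-8, 0, 0, 0, 0, 0], [-10, 0, 0, 0, 0, 0], [-12, 0, 0, 0, 0, 0], [-14, 0, 0, 0, 0, 0], [-16, 0, 0, 0, 0, 0], [-18, 0, 0, 0, 0, 0], [-18, 0, 0, 0, 0, 0], [-18, 0, 0, 0, 0, 0]],
  ],
)

```text
clock: 15.5
tool_pos: [0.5637, 0.0528, 0.0912]
eef_rot: [-0.015, 1.0, 0.0, -0.0]
force: [0.7, -0.0, -1.5]
opening: 0.27
grasp_force: 40.0
```

```bash
python3 - <<'E'
from h import *
s=monitor.observe(); print(s['tool_pos'],wcab(s['tool_pos']),s['joint_positions'].round(2),s['force'].round(1),s['moment'].round(2),s['opening'],s['grasp_force'])
c=cam('side'); sidetip(c,lo=.03,hi=.1); print(proj(c,[*cab(-300,27.5),.075]))
im=c['color'][150:260,200:330,::-1]; cv2.imwrite('pics/z6.png',cv2.resize(im,None,fx=5,fy=5,interpolation=cv2.INTER_CUBIC))
E
```

```text
[0.56374246 0.0528331  0.09116686] [-188.06110229   27.50890145] [ 0.45  0.73 -0.97  1.83  0.73  0.98  0.77] [ 0.7 -0.  -1.5] [ 0.09 -0.15  0.01] 0.26962469308122716 39.980982542037964
dz -0.004 [(30, 227), (34, 230), (38, 231), (42, 232), (46, 231), (50, 229), (54, 228), (58, 226), (62, 212), (66, 160), (70, 118), (74, 123), (78, 195), (82, 229), (86, 232), (90, 235), (94, 237), (98, 237)]
dz 0 [(30, 239), (34, 242), (38, 242), (42, 243), (46, 242), (50, 243), (54, 244), (58, 244), (62, 238), (66, 189), (70, 126), (74, 114), (78, 169), (82, 203), (86, 207), (90, 215), (94, 218), (98, 220)]
dz 0.004 [(30, 225), (34, 224), (38, 221), (42, 218), (46, 217), (50, 216), (54, 209), (58, 189), (62, 177), (66, 144), (70, 100), (74, 102), (78, 157), (82, 189), (86, 192), (90, 195), (94, 197), (98, 197)]
[[294.07981097 214.76850832]]
```

View pics/z6.png

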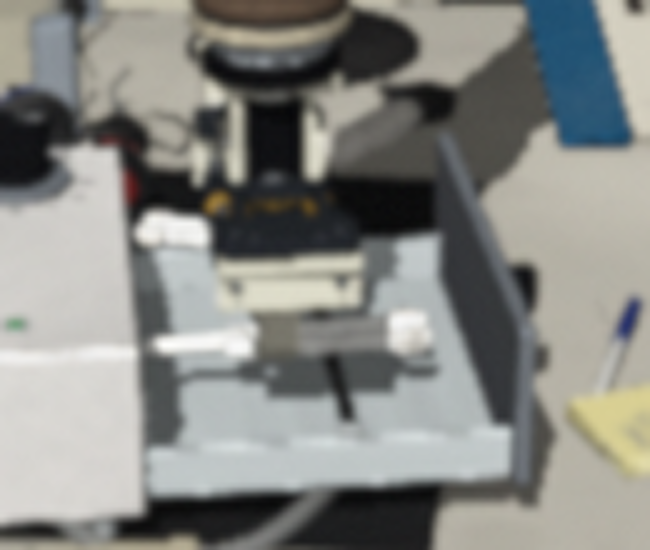

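Side view: the stem enters the plate about 70 mm ahead of the TCP, and the tines with their weights lie over the bar at (405,333) in the crop. Releasing.

>>> apply_moves(
  motion=[
    [[0, 0, 0.5, 0, 0, 0], [0, 0, 1, 0, 0, 0], [0, 0, 1, 0, 0, 0]],
  ],
)

```text
clock: 15.8
tool_pos: [0.5636, 0.0528, 0.0902]
eef_rot: [-0.015, 1.0, -0.0, 0.0]
force: [-0.8, 0.6, 0.7]
opening: 0.272
grasp_force: 40.0
```

>>> apply_moves(
  motion=[
    [[0, 0, 0, 0, 0, 0], [0, 0, 0, 0, 0, 0], [0, 0, 0, 0, 0, 0], [0, 0, 0, 0, 0, 0], [0, 0, -8, 0, 0, 0], [0, 0, -22, 0, 0, 0], [0, 0, -50, 0, 0, 0], [0, 0, -80, 0, 0, 0], [0, -40, -110, 0, 0, 0], [0, -80, -110, 0, 0, 0], [0, -120, -110, 0, 0, 0], [0, -160, -110, 0, 0, 0], [0, -195, -110, 0, 0, 0], [0, -220, -110, 0, 0, 0], [0, -230, -110, 0, 0, 0], [0, -230, -110, 0, 0, 0], [0, -230, -110, 0, 0, 0]],
  ],
  gripper=140,
)

```text
clock: 17.22
tool_pos: [0.5708, -0.176, 0.2011]
eef_rot: [-0.015, 1.0, 0.0, 0.0]
force: [-0.6, 1.4, 0.0]
opening: 0.451
grasp_force: 0.0
```

```bash
python3 - <<'E'
from h import *
s=monitor.observe(); print(s['tool_pos'],s['joint_positions'].round(2),s['force'].round(1),s['opening'])
c=cam('side'); d=cam('top')
for th in(100,157):
  for f in forks(d,thr=th): print(th,f['n'],f['L'].round(3),f['ang'].round(1),f['org'].round(4),f['tip'].round(3),f['wid'].round(3))
im=np.vstack([cv2.resize(c['color'][150:260,200:330,::-1],(600,508)),]); 
im=np.hstack([cv2.resize(c['color'][160:250,200:320,::-1],(400,300)),cv2.resize(d['color'][150:240,215:335,::-1],(400,300))])
cv2.imwrite('pics/z7.png',im)
E
```

```text
[ 0.57078437 -0.17604591  0.20114166] [ 0.88  0.67 -1.07  1.65  0.62  1.21  1.28] [-0.6  1.4  0. ] 0.4506168593221662
100 6473 0.474 12.4 [0.5108 0.3463] [0.279 0.295] 0.345
100 104 0.118 -20.2 [ 0.5171 -0.2055] [ 0.462 -0.185] 0.028
100 707 0.224 87.1 [ 0.3771 -0.2314] [ 0.371 -0.343] 0.06
157 54 0.049 91.9 [0.6267 0.4758] [0.628 0.451] 0.018
157 68 0.113 -19.8 [ 0.5162 -0.2045] [ 0.463 -0.185] 0.025
```

View pics/z7.png

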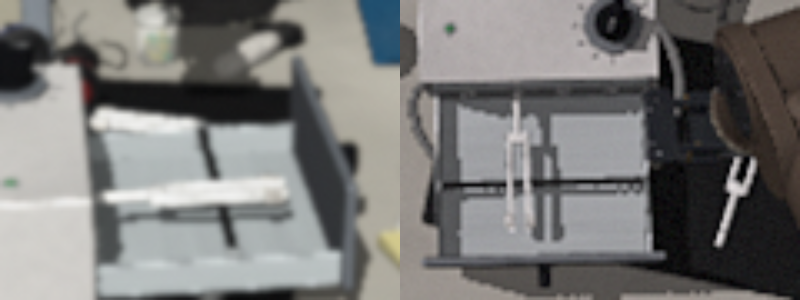

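Fork 1 lies through hole 2 and over the bar: top crop (517,100) to (520,230). For fork 2 I'll refine the axis from the saved unobstructed picture and compare it with the stem that is visible now.

```bash
python3 - <<'E'
from h import *
c=cam('top'); old=np.load('s0.npz')['t']
for nm,im in(('old',old),('now',c['color'])):
    g=im.min(2); u0,v0=300,178
    m=np.zeros_like(g); m[v0:230,u0:335]=(g[v0:230,u0:335]>130)
    n,l,st,ce=cv2.connectedComponentsWithStats(m); k=l[215:226,305:318].max()
    uv=np.argwhere(l==k)[:,::-1]; W=g[l==k].astype(float)
    P=onplane(c,uv,.010)[:,:2]
    # stem: nearest 60 mm from lowest-x end
    i=P[:,0].argmin(); r=np.linalg.norm(P-P[i],axis=1); 
    st_=P[r<.062]; a=cv2.fitLine(st_.astype(np.float32),cv2.DIST_L2,0,.01,.01).ravel(); a=a*np.sign(a[0])
    far=P[r>.12]; print(nm,len(P),'stem ang',np.degrees(np.arctan2(a[1],a[0])).round(1),'stem ctr',a[2:].round(4),'tip',P[i].round(4),'maxr',r.max().round(3))
    if len(far):
        mid=far.mean(0); v=mid-st_.mean(0); print(' far mean',mid.round(4),'ang',np.degrees(np.arctan2(v[1],v[0])).round(1), 'rect',cv2.minAreaRect(P.astype(np.float32)))
E
```

```text
old 151 stem ang -18.9 stem ctr [ 0.4926 -0.1969] tip [ 0.4642 -0.1872] maxr 0.182
 far mean [ 0.6078 -0.2357] ang -18.6 rect ((0.5495567917823792, -0.218699648976326), (0.030662037432193756, 0.1815299689769745), 73.56531524658203)
now 83 stem ang -18.9 stem ctr [ 0.4926 -0.1969] tip [ 0.4642 -0.1872] maxr 0.111
```

```bash
python3 - <<'E'
from h import *
go([.5528,-.2182,.09],71.2);go([.5528,-.2182,.027],71.2)
E
```

```text
shift mm [ 19.7 -43.1 110.9] turn [ 0.   0.  20.7]
 shift mm [ 19.7 -43.1 173.9] turn [ 0.   0.  20.7]
```

>>> apply_moves(
  motion=[
    [[7, -15, 20, 0, 0, 7], [14, -30, 50, 0, 0, 14], [20, -43, 85, 0, 0, 20.7], [20, -43, 115, 0, 0, 20.7], [20, -43, 135, 0, 0, 20.7], [20, -43, 135, 0, 0, 20.7], [20, -43, 135, 0, 0, 20.7], [20, -43, 135, 0, 0, 20.7]],
  ],
  gripper=110,
)

```text
clock: 18.03
tool_pos: [0.5533, -0.2193, 0.0669]
eef_rot: [0.164, 0.987, 0.0, 0.001]
force: [0.3, -0.1, 0.3]
opening: 0.571
grasp_force: 0.0
```

```bash
python3 - <<'E'
from h import *
go([.5528,-.2182,.027],71.2); s=monitor.observe(); print(s['joint_positions'].round(2),s['opening'])
E
```

```text
shift mm [ 0.9  0.9 39.9] turn [ 0.   0.1 -0. ]
[ 0.86  0.77 -0.88  1.78  0.72  0.95  0.92] 0.5709469750955394
```

>>> apply_moves(
  motion=[
    [[0.5, 0.5, 12, 0, 0, 0], [0.5, 0.5, 24, 0, 0, 0], [0.5, 0.5, 33, 0, 0, 0], [0.5, 0.5, 37, 0, 0, 0], [0.5, 0.5, 39, 0, 0, 0], [0.5, 0.5, 39.5, 0, 0, 0], [0.5, 0.5, 39.5, 0, 0, 0]],
  ],
)

```text
clock: 18.62
tool_pos: [0.5509, -0.2201, 0.0267]
eef_rot: [0.165, 0.986, -0.001, -0.001]
force: [-7.6, -0.5, 17.7]
opening: 0.568
grasp_force: 8.9
```

>>> apply_moves(
  motion=[
    [[0, 0, 0, 0, 0, 0], [0, 0, 0, 0, 0, 0], [0, 0, 0, 0, 0, 0], [0, 0, 0, 0, 0, 0], [0, 0, 0, 0, 0, 0], [0, 0, 0, 0, 0, 0], [0, 0, 0, 0, 0, 0], [0, 0, 0, 0, 0, 0]],
  ],
  gripper=255,
  force=40,
)

```text
clock: 19.28
tool_pos: [0.5529, -0.22, 0.0268]
eef_rot: [0.165, 0.986, -0.0, 0.001]
force: [-1.1, 0.7, 8.9]
opening: 0.27
grasp_force: 41.6
```

```bash
python3 - <<'E'
from h import *
s=monitor.observe(); print(s['tool_pos'],s['joint_positions'].round(2),s['opening'],s['force'])
E
```

```text
[ 0.55286347 -0.21996686  0.02676505] [ 0.83  0.81 -0.83  1.8   0.77  0.88  0.87] 0.27041949075950866 [-1.0934398   0.70427139  8.85193267]
```

>>> apply_moves(
  motion=[
    [[0, 0, -10, 0, 0, 0], [0, 0, -35, 0, 0, 0], [0, 0, -75, 0, 0, 0], [0, 0, -115, 0, 0, 0], [0, 0, -150, 0, 0, 5], [0, 0, -175, 0, 0, 11], [0, 0, -185, 0, 0, 18], [0, 0, -185, 0, 0, 25], [0, 0, -185, 0, 0, 32], [0, 0, -185, 0, 0, 39], [0, 0, -185, 0, 0, 46], [0, 0, -185, 0, 0, 53], [0, 0, -185, 0, 0, 60], [0, 0, -185, 0, 0, 67], [0, 0, -185, 0, 0, 74], [0, 0, -185, 0, 0, 80], [0, 0, -185, 0, 0, 85], [0, 0, -185, 0, 0, 88], [0, 0, -185, 0, 0, 88], [0, 0, -185, 0, 0, 88]],
  ],
)

```text
clock: 20.95
tool_pos: [0.5515, -0.2198, 0.2108]
eef_rot: [0.803, 0.596, -0.0, -0.0]
force: [0.6, 0.4, -1.9]
opening: 0.271
grasp_force: 40.0
```

```bash
python3 - <<'E'
from h import *
s=monitor.observe(); print(s['tool_pos'],s['joint_positions'].round(2),s['opening'],s['grasp_force'],s['force'])
go([*cab(-215.5,-82.5),.2],-88.4)
E
```

```text
[ 0.55145187 -0.21977883  0.21078182] [ 0.72  0.5  -0.62  1.66  0.32  1.09 -0.29] 0.27068638497920877 39.974239468574524 [ 0.6237698   0.39653621 -1.91566139]
 shift mm [151.5 -58.4  10.8] turn [-0.   0.  71.6]
```

>>> apply_moves(
  motion=[
    [[8, -3, 1, 0, 0, 5], [22, -8, 3, 0, 0, 12], [38, -15, 5, 0, 0, 19], [54, -21, 7, 0, 0, 26], [70, -27, 8, 0, 0, 33], [86, -33, 9, 0, 0, 40], [102, -39, 10, 0, 0, 47], [118, -45, 10, 0, 0, 54], [132, -51, 10, 0, 0, 61], [144, -55, 10, 0, 0, 67], [150, -58, 10, 0, 0, 70.5], [151.5, -58.5, 10, 0, 0, 71.6], [151.5, -58.5, 10, 0, 0, 71.6], [151.5, -58.5, 10, 0, 0, 71.6], [151.5, -58.5, 10, 0, 0, 71.6]],
  ],
)

```text
clock: 22.2
tool_pos: [0.5399, -0.059, 0.2006]
eef_rot: [1.0, 0.013, -0.0, 0.0]
force: [0.2, 0.3, -0.0]
opening: 0.271
grasp_force: 40.0
```

```bash
python3 - <<'E'
from h import *
s=monitor.observe(); print(s['tool_pos'],wcab(s['tool_pos']),s['joint_positions'].round(2),s['opening'],s['grasp_force'],s['force'])
go([*cab(-215.5,-82.5),.135],-88.4)
c=cam('side'); sidetip(c); g=c['color'].min(2); p=s['tool_pos']
for r in(.05,.08): 
    q=proj(c,p+[r,r*YAW,-.0167])[0]; print(q.round(1),g[int(q[1])-6:int(q[1])+7,int(round(q[0]))])
E
```

```text
[ 0.53989552 -0.0589851   0.20063844] [-215.02919797  -83.59783651] [ 0.3   0.38 -0.38  1.81  0.17  0.98 -1.7 ] 0.2714947491914354 39.97391939163208 [ 0.20633046  0.33112732 -0.0345332 ]
 shift mm [-0.5 -1.1 65.6] turn [ 0.   0.  -0.1]
dz -0.004 [(20, 232), (24, 233), (28, 219), (32, 203), (36, 202), (40, 203), (44, 201), (48, 201), (52, 198), (56, 190), (60, 184), (64, 182), (68, 180), (72, 177), (76, 175), (80, 177), (84, 179), (88, 181), (92, 182), (96, 166), (100, 152), (104, 146), (108, 133), (112, 141), (116, 145), (120, 129), (124, 129), (128, 118)]
dz 0 [(20, 234), (24, 236), (28, 232), (32, 234), (36, 234), (40, 233), (44, 234), (48, 234), (52, 234), (56, 235), (60, 235), (64, 235), (68, 235), (72, 234), (76, 234), (80, 234), (84, 235), (88, 236), (92, 236), (96, 201), (100, 159), (104, 147), (108, 133), (112, 142), (116, 147), (120, 139), (124, 139), (128, 122)]
dz 0.004 [(20, 219), (24, 220), (28, 222), (32, 225), (36, 228), (40, 231), (44, 233), (48, 232), (52, 231), (56, 230), (60, 231), (64, 231), (68, 231), (72, 231), (76, 231), (80, 231), (84, 232), (88, 235), (92, 233), (96, 202), (100, 154), (104, 137), (108, 135), (112, 149), (116, 152), (120, 147), (124, 143), (128, 123)]
[242.4 166.4] [ 43  84 139 175 199 231 241 225 187 190 196 191 184]
[232.1 166.8] [155 156 156 156 171 218 243 233 180 156 156 150 131]
```

>>> apply_moves(
  motion=[
    [[-1, -1, 10, 0, 0, 0], [-1, -1, 28, 0, 0, 0], [-1, -1, 46, 0, 0, 0], [-1, -1, 60, 0, 0, 0], [-1, -1, 66, 0, 0, 0], [-1, -1, 66, 0, 0, 0], [-1, -1, 66, 0, 0, 0], [-1, -1, 66, 0, 0, 0], [-1, -1, 66, 0, 0, 0]],
  ],
)

```text
clock: 23.0
tool_pos: [0.5395, -0.0571, 0.1356]
eef_rot: [1.0, 0.013, 0.001, 0.0]
force: [1.0, -0.5, -1.0]
opening: 0.271
grasp_force: 40.0
```

```bash
python3 - <<'E'
from h import *
s=monitor.observe(); print(s['tool_pos'],wcab(s['tool_pos']),s['joint_positions'].round(2),s['force'].round(1),s['opening'],s['grasp_force'])
go([*cab(-215.8,-82.5),.091],-88.4)
c=cam('side'); g=c['color'].min(2); p=s['tool_pos']
for r in(-.08,.05,.08): 
    q=proj(c,p+[r,r*YAW,-.0167])[0]; print(q.round(1),g[int(q[1])-6:int(q[1])+7,int(round(q[0]))])
E
```

```text
[ 0.53951758 -0.0570975   0.13557095] [-215.35414866  -81.70039827] [ 0.28  0.46 -0.36  1.89  0.21  0.84 -1.74] [ 1.  -0.5 -1. ] 0.27110057602051035 39.97390329837799
 shift mm [-0.5  0.8 44.6] turn [ 0.  -0.1 -0.2]
[286.7 185.1] [ 71  65  73 114 173 204 195 178 177 168 141  92  48]
[243.  187.2] [154 151 127  87 132 215 239 207 114  38  20  22  22]
[232.8 187.7] [148 139 101  60 104 202 243 228 136  47  18  21  20]
```

>>> apply_moves(
  motion=[
    [[-0.5, 0.8, 6, 0, 0, 0], [-0.5, 0.8, 14, 0, 0, 0], [-0.5, 0.8, 22, 0, 0, 0], [-0.5, 0.8, 30, 0, 0, 0], [-0.5, 0.8, 36, 0, 0, 0], [-0.5, 0.8, 40, 0, 0, 0], [-0.5, 0.8, 43, 0, 0, 0], [-0.5, 0.8, 44, 0, 0, 0], [-0.5, 0.8, 44, 0, 0, 0], [-0.5, 0.8, 44, 0, 0, 0]],
  ],
)

```text
clock: 23.88
tool_pos: [0.5386, -0.0579, 0.0909]
eef_rot: [1.0, 0.013, 0.0, 0.0]
force: [0.6, 0.6, -2.1]
opening: 0.272
grasp_force: 40.0
```

```bash
python3 - <<'E'
from h import *
s=monitor.observe(); print(s['tool_pos'],wcab(s['tool_pos']),s['force'].round(1),s['moment'].round(2),s['opening'],s['grasp_force'])
go([*cab(-215.8,-82.5),.091],-88.4)
E
```

```text
[ 0.53860135 -0.05788107  0.09091553] [-216.29195421  -82.45800574] [ 0.6  0.6 -2.1] [ 0.01 -0.02 -0.05] 0.27249199291750253 39.9739408493042
 shift mm [ 0.5  0.  -0.1] turn [ 0.  -0.  -0.2]
```

>>> apply_moves(
  motion=[
    [[1.5, 0, 0, 0, 0, 0], [3, 0, 0, 0, 0, 0], [4.5, 0, 0, 0, 0, 0], [6, 0, 0, 0, 0, 0], [7.5, 0, 0, 0, 0, 0], [9, 0, 0, 0, 0, 0], [10, 0, 0, 0, 0, 0], [10, 0, 0, 0, 0, 0]],
  ],
)

```text
clock: 24.55
tool_pos: [0.5487, -0.0576, 0.0907]
eef_rot: [1.0, 0.013, 0.0, 0.0]
force: [-0.1, 0.2, -1.1]
opening: 0.272
grasp_force: 40.0
```

>>> apply_moves(
  motion=[
    [[2, 0, 0, 0, 0, 0], [4, 0, 0, 0, 0, 0], [6, 0, 0, 0, 0, 0], [8, 0, 0, 0, 0, 0], [10, 0, 0, 0, 0, 0], [12, 0, 0, 0, 0, 0], [14, 0, 0, 0, 0, 0], [16, 0, 0, 0, 0, 0], [18, 0, 0, 0, 0, 0], [18, 0, 0, 0, 0, 0], [18, 0, 0, 0, 0, 0]],
  ],
)

```text
clock: 25.47
tool_pos: [0.5665, -0.0572, 0.0907]
eef_rot: [1.0, 0.013, 0.0, 0.0]
force: [-0.1, 0.8, -1.5]
opening: 0.273
grasp_force: 40.0
```

```bash
python3 - <<'E'
from h import *
s=monitor.observe(); print(s['tool_pos'],wcab(s['tool_pos']),s['force'].round(1),s['opening'],s['grasp_force'])
c=cam('side'); sidetip(c,lo=.03,hi=.11)
E
```

```text
[ 0.56649458 -0.05719436  0.0906979 ] [-188.39043002  -82.55248054] [-0.1  0.8 -1.5] 0.2725015178065086 39.97398555278778
dz -0.004 [(30, 211), (34, 210), (38, 215), (42, 214), (46, 212), (50, 209), (54, 207), (58, 196), (62, 172), (66, 138), (70, 112), (74, 114), (78, 157), (82, 191), (86, 195), (90, 195), (94, 196), (98, 196), (102, 197), (106, 197)]
dz 0 [(30, 233), (34, 236), (38, 238), (42, 240), (46, 241), (50, 241), (54, 242), (58, 240), (62, 231), (66, 192), (70, 133), (74, 115), (78, 154), (82, 190), (86, 196), (90, 196), (94, 196), (98, 196), (102, 197), (106, 197)]
dz 0.004 [(30, 212), (34, 211), (38, 220), (42, 231), (46, 237), (50, 240), (54, 240), (58, 233), (62, 219), (66, 182), (70, 117), (74, 102), (78, 150), (82, 190), (86, 196), (90, 196), (94, 196), (98, 195), (102, 196), (106, 196)]
```

>>> apply_moves(
  motion=[
    [[0, 0, 0.5, 0, 0, 0], [0, 0, 0.5, 0, 0, 0], [0, 0, 0.5, 0, 0, 0], [0, 0, 0.5, 0, 0, 0], [0, 0, -8, 0, 0, 0], [0, 0, -22, 0, 0, 0], [0, 0, -50, 0, 0, 0], [0, 0, -80, 0, 0, 0], [-30, -10, -105, 0, 0, 0], [-65, -35, -105, 0, 0, 0], [-95, -55, -105, 0, 0, 0], [-120, -72, -105, 0, 0, 0], [-138, -80, -105, 0, 0, 0], [-146, -82, -105, 0, 0, 0], [-146, -82, -105, 0, 0, 0], [-146, -82, -105, 0, 0, 0]],
  ],
  gripper=140,
  force=30,
)

```text
clock: 26.85
tool_pos: [0.4193, 0.0207, 0.1964]
eef_rot: [1.0, 0.012, 0.001, 0.0]
force: [0.8, -0.4, 0.8]
opening: 0.453
grasp_force: 0.0
```

```bash
python3 - <<'E'
from h import *
s=monitor.observe(); print(s['tool_pos'],wcab(s['tool_pos']),s['force'].round(1),s['opening'],s['grasp_force'])
go([*cab(-334,-.5),.098],-88.4)
c=cam('side'); d=cam('top')
im=np.hstack([cv2.resize(c['color'][160:250,200:320,::-1],(400,300)),cv2.resize(d['color'][150:240,215:335,::-1],(400,300))])
cv2.imwrite('pics/z8.png',im)
g=d['color'].min(2)
m=(g>185).astype(np.uint8); m[:178]=0;m[226:]=0;m[:,:224]=0;m[:,291:]=0
n,l,st,ce=cv2.connectedComponentsWithStats(m); print([x.tolist() for x in st[1:] if x[4]>10])
for y in(27.5,-82.5): print([proj(d,[*cab(x,y),.078])[0].round(1).tolist() for x in(-116,-274)])
E
```

```text
[0.41931285 0.02066832 0.19637   ] [-333.33460475   -0.59976303] [ 0.8 -0.4  0.8] 0.4531584407462175 0.0
 shift mm [-0.8 -0.1 98.4] turn [ 0.  -0.1 -0.2]
[[247, 181, 6, 17, 28], [275, 180, 6, 27, 55], [280, 192, 2, 13, 19], [252, 198, 2, 9, 13], [247, 201, 2, 13, 16]]
[[249.4, 177.8], [250.2, 218.5]]
[[277.7, 177.1], [279.0, 217.7]]
```

View pics/z8.png

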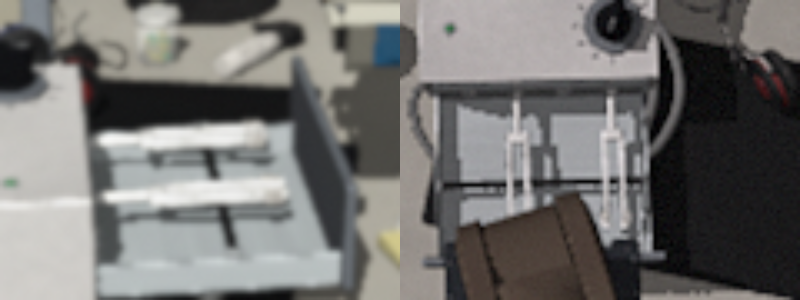

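Both forks lie through holes 2 and 4 and over the bar: top crop (517,100–215) and (612,95–230). I'll grip the tab again and shut the drawer.

>>> apply_moves(
  motion=[
    [[0, 0, 20, 0, 0, 0], [0, 0, 50, 0, 0, 0], [0, 0, 75, 0, 0, 0], [0, 0, 90, 0, 0, 0], [0, 0, 97, 0, 0, 0], [0, 0, 98, 0, 0, 0], [0, 0, 98, 0, 0, 0]],
  ],
)

```text
clock: 27.53
tool_pos: [0.419, 0.021, 0.0977]
eef_rot: [1.0, 0.012, -0.0, -0.0]
force: [-0.0, 0.2, 0.3]
opening: 0.448
grasp_force: 0.0
```

>>> apply_moves(
  motion=[
    [[0, 0, 0, 0, 0, 0], [0, 0, 0, 0, 0, 0], [0, 0, 0, 0, 0, 0], [0, 0, 0, 0, 0, 0], [0, 0, 0, 0, 0, 0], [0, 0, 0, 0, 0, 0], [0, 0, 0, 0, 0, 0], [0, 0, 0, 0, 0, 0]],
  ],
  gripper=255,
  force=30,
)

```text
clock: 28.2
tool_pos: [0.4187, 0.0213, 0.0982]
eef_rot: [1.0, 0.013, 0.0, -0.0]
force: [-0.8, 0.5, 7.3]
opening: 0.151
grasp_force: 30.0
```

>>> apply_moves(
  motion=[
    [[3, 0, 0, 0, 0, 0], [10, 0, 0, 0, 0, 0], [20, 0, 0, 0, 0, 0], [31, 0, 0, 0, 0, 0], [42, 0, 0, 0, 0, 0], [53, 0, 0, 0, 0, 0], [64, 0, 0, 0, 0, 0], [75, 0, 0, 0, 0, 0], [86, 0, 0, 0, 0, 0], [97, 0, 0, 0, 0, 0], [108, 0, 0, 0, 0, 0], [119, 0, 0, 0, 0, 0], [130, 0, 0, 0, 0, 0], [141, 0, 0, 0, 0, 0], [152, 0, 0, 0, 0, 0], [162, 0, 0, 0, 0, 0], [171, 0, 0, 0, 0, 0], [178, 0, 0, 0, 0, 0], [182, 0, 0, 0, 0, 0], [183, 0, 0, 0, 0, 0]],
  ],
)

```text
clock: 29.87
tool_pos: [0.6021, 0.0266, 0.0983]
eef_rot: [1.0, 0.013, 0.0, -0.0]
force: [-3.7, 1.4, 7.7]
opening: 0.149
grasp_force: 30.0
```

>>> apply_moves(
  motion=[
    [[1.5, 0, 0, 0, 0, 0], [3, 0, 0, 0, 0, 0], [4.5, 0, 0, 0, 0, 0], [6, 0, 0, 0, 0, 0], [7.5, 0, 0, 0, 0, 0], [9, 0, 0, 0, 0, 0], [10.5, 0, 0, 0, 0, 0], [12, 0, 0, 0, 0, 0], [13, 0, 0, 0, 0, 0], [13, 0, 0, 0, 0, 0], [13, 0, 0, 0, 0, 0]],
  ],
)

```text
clock: 30.78
tool_pos: [0.6137, 0.0269, 0.0983]
eef_rot: [1.0, 0.013, -0.0, -0.0]
force: [-4.4, 2.9, 9.4]
opening: 0.15
grasp_force: 30.0
```

>>> apply_moves(
  motion=[
    [[1, 0, 0, 0, 0, 0], [2, 0, 0, 0, 0, 0], [3, 0, 0, 0, 0, 0], [4, 0, 0, 0, 0, 0], [4, 0, 0, 0, 0, 0], [4, 0, 0, 0, 0, 0]],
  ],
)

```text
clock: 31.28
tool_pos: [0.614, 0.027, 0.0982]
eef_rot: [1.0, 0.013, -0.004, 0.0]
force: [-19.8, 1.4, 21.9]
opening: 0.153
grasp_force: 30.0
```

>>> apply_moves(
  motion=[
    [[-3, 0, 0, 0, 0, 0], [-4, 0, 0, 0, 0, 0], [-4, 0, 0, 0, 0, 0], [-4, 0, 0, 0, 0, 0], [-4, 0, -20, 0, 0, 0], [-4, 0, -50, 0, 0, 0], [-4, 0, -90, 0, 0, 0], [-4, 0, -125, 0, 0, 0], [-4, 0, -150, 0, 0, 0], [-4, 0, -160, 0, 0, -5], [-4, 0, -162, 0, 0, -12], [-4, 0, -162, 0, 0, -19], [-4, 0, -162, 0, 0, -26], [-4, 0, -162, 0, 0, -33], [-4, 0, -162, 0, 0, -40], [-4, 0, -162, 0, 0, -47], [-4, 0, -162, 0, 0, -54], [-4, 0, -162, 0, 0, -59], [-4, 0, -162, 0, 0, -60], [-4, 0, -162, 0, 0, -60]],
  ],
  gripper=140,
)

```text
clock: 32.95
tool_pos: [0.6145, 0.0258, 0.2595]
eef_rot: [0.86, 0.51, -0.0, -0.0]
force: [-0.1, 1.1, 0.2]
opening: 0.449
grasp_force: 0.0
```

```bash
python3 - <<'E'
from h import *
s=monitor.observe(); print(s['tool_pos'],s['joint_positions'].round(2),s['opening'],s['force'].round(1))
c=cam('top');P=cloud(c);z=P[...,2]
m=((z>.16)&(z<.18)&(P[...,0]>.65)&(P[...,0]<.76)&(P[...,1]<-.01)&(P[...,1]>-.11)).astype(np.uint8)
uv=np.argwhere(m)[:,::-1]; Q=onplane(c,uv,.171)[:,:2]; print(len(Q),Q.mean(0) if len(Q) else '',cv2.minAreaRect(Q.astype(np.float32)) if len(Q) else '')
m=((z>.118)&(z<.14)&(P[...,0]>.4)&(P[...,0]<.92)&(abs(P[...,1])<.2)); print('front',[ (u,P[:,u,0][m[:,u]].min().round(4)) for u in range(225,290,8) if m[:,u].any()])
go([.7045,-.0552,.24],71.8)
E
```

```text
[0.61449998 0.02576357 0.25947249] [ 0.29  0.49 -0.63  1.54  0.3   1.21 -0.89] 0.4494937025187235 [-0.1  1.1  0.2]
7 [ 0.71803484 -0.06218553] ((0.7172456979751587, -0.0619192011654377), (0.0036614742130041122, 0.011274311691522598), 89.70175170898438)
front [(225, np.float64(0.63)), (233, np.float64(0.6299)), (241, np.float64(0.809)), (249, np.float64(0.8207)), (257, np.float64(0.842)), (265, np.float64(0.844)), (273, np.float64(0.7929)), (281, np.float64(0.7159)), (289, np.float64(0.6346))]
 shift mm [-27.7 117.9  19.5] turn [  -0.    -0.  -100.5]
```

>>> apply_moves(
  motion=[
    [[-2, 10, 2, 0, 0, -6], [-5, 20, 4, 0, 0, -13], [-7, 30, 6, 0, 0, -20], [-9, 40, 8, 0, 0, -27], [-12, 50, 10, 0, 0, -34], [-14, 60, 12, 0, 0, -41], [-16, 70, 13, 0, 0, -48], [-19, 80, 14, 0, 0, -55], [-21, 90, 15, 0, 0, -62], [-23, 100, 16, 0, 0, -69], [-26, 110, 17, 0, 0, -76], [-28, 118, 18, 0, 0, -83], [-28, 118, 19, 0, 0, -90], [-28, 118, 19, 0, 0, -96], [-28, 118, 19, 0, 0, -100], [-28, 118, 19, 0, 0, -100.5], [-28, 118, 19, 0, 0, -100.5], [-28, 118, 19, 0, 0, -100.5]],
  ],
)

```text
clock: 34.5
tool_pos: [0.7046, -0.0549, 0.2406]
eef_rot: [0.159, 0.987, -0.0, -0.0]
force: [-0.5, -1.1, 1.1]
opening: 0.451
grasp_force: 0.0
```

```bash
python3 - <<'E'
from h import *
s=monitor.observe(); print(s['tool_pos'],s['joint_positions'].round(2),s['opening'],s['force'].round(1))
go([.7045,-.0552,.167],71.8)
E
```

```text
[ 0.70460047 -0.05491196  0.24063264] [ 0.51  0.76 -0.97  1.3   0.62  1.39  0.82] 0.45058226980039245 [-0.5 -1.1  1.1]
 shift mm [-0.  -0.3 73.6] turn [-0.  -0.  -0.1]
```

>>> apply_moves(
  motion=[
    [[0, 0, 15, 0, 0, 0], [0, 0, 35, 0, 0, 0], [0, 0, 53, 0, 0, 0], [0, 0, 65, 0, 0, 0], [0, 0, 71, 0, 0, 0], [0, 0, 73.5, 0, 0, 0], [0, 0, 73.5, 0, 0, 0], [0, 0, 73.5, 0, 0, 0]],
  ],
)

```text
clock: 35.17
tool_pos: [0.705, -0.0548, 0.1682]
eef_rot: [0.157, 0.988, 0.0, 0.001]
force: [-0.1, 0.1, 0.2]
opening: 0.447
grasp_force: 0.0
```

>>> apply_moves(
  motion=[
    [[0, 0, 0, 0, 0, 0], [0, 0, 0, 0, 0, 0], [0, 0, 0, 0, 0, 0], [0, 0, 0, 0, 0, 0], [0, 0, 0, 0, 0, 0], [0, 0, 0, 0, 0, 0], [0, 0, 0, 0, 0, 0], [0, 0, 0, 0, 0, 0]],
  ],
  gripper=255,
  force=20,
)

```text
clock: 35.83
tool_pos: [0.7048, -0.0544, 0.1676]
eef_rot: [0.157, 0.988, 0.0, 0.0]
force: [-0.2, 1.6, 2.0]
opening: 0.15
grasp_force: 20.0
```

>>> apply_moves(
  motion=[
    [[0, 0, 0, 0, 0, 4], [0, 0, 0, 0, 0, 10], [0, 0, 0, 0, 0, 16], [0, 0, 0, 0, 0, 22], [0, 0, 0, 0, 0, 28], [0, 0, 0, 0, 0, 34], [0, 0, 0, 0, 0, 40], [0, 0, 0, 0, 0, 46], [0, 0, 0, 0, 0, 52], [0, 0, 0, 0, 0, 58], [0, 0, 0, 0, 0, 64], [0, 0, 0, 0, 0, 70], [0, 0, 0, 0, 0, 76], [0, 0, 0, 0, 0, 82], [0, 0, 0, 0, 0, 88], [0, 0, 0, 0, 0, 94], [0, 0, 0, 0, 0, 100], [0, 0, 0, 0, 0, 105], [0, 0, 0, 0, 0, 108], [0, 0, 0, 0, 0, 108]],
  ],
)

```text
clock: 37.5
tool_pos: [0.709, -0.053, 0.1677]
eef_rot: [0.892, 0.452, 0.005, 0.001]
force: [20.2, 4.8, -12.0]
opening: 0.149
grasp_force: 20.0
```

```bash
python3 - <<'E'
from h import *
s=monitor.observe(); y=R.from_quat(s['eef_rot']).apply([0,1,0]); print(s['tool_pos'],s['joint_positions'].round(2),s['opening'],s['grasp_force'],s['force'].round(1),s['moment'].round(3),'ydeg',np.degrees(np.arctan2(y[1],y[0])))
E
```

```text
[ 0.7089994  -0.05303553  0.1676511 ] [ 0.3   0.69 -0.52  1.4   0.36  1.13 -0.9 ] 0.14900983442256988 19.991811364889145 [ 20.2   4.8 -12. ] [ 1.09  -4.328 -0.029] ydeg -36.20314807204871
```

>>> apply_moves(
  motion=[
    [[0.5, 1.1, 0, 0, 0, 0], [1, 2.2, 0, 0, 0, 0], [1, 2.2, 0, 0, 0, 5], [1, 2.2, 0, 0, 0, 11], [1, 2.2, 0, 0, 0, 17], [1, 2.2, 0, 0, 0, 23], [1, 2.2, 0, 0, 0, 29], [1, 2.2, 0, 0, 0, 35], [1, 2.2, 0, 0, 0, 41], [1, 2.2, 0, 0, 0, 47], [1, 2.2, 0, 0, 0, 53], [1, 2.2, 0, 0, 0, 59], [1, 2.2, 0, 0, 0, 65], [1, 2.2, 0, 0, 0, 71], [1, 2.2, 0, 0, 0, 77], [1, 2.2, 0, 0, 0, 83], [1, 2.2, 0, 0, 0, 88], [1, 2.2, 0, 0, 0, 90], [1, 2.2, 0, 0, 0, 90]],
  ],
)

```text
clock: 39.08
tool_pos: [0.7099, -0.057, 0.1676]
eef_rot: [0.95, -0.311, 0.003, -0.0]
force: [12.2, -3.1, -6.4]
opening: 0.15
grasp_force: 20.0
```

```bash
python3 - <<'E'
from h import *
s=monitor.observe(); y=R.from_quat(s['eef_rot']).apply([0,1,0]); print(s['tool_pos'],s['joint_positions'].round(2),s['opening'],s['grasp_force'],s['force'].round(1),s['moment'].round(3),'ydeg',np.degrees(np.arctan2(y[1],y[0])))
E
```

```text
[ 0.70987436 -0.05701473  0.16758374] [ 0.09  0.64 -0.14  1.42  0.09  1.08 -2.27] 0.15018957709084516 19.998651444911957 [12.2 -3.1 -6.4] [-0.527 -2.708 -0.05 ] ydeg -126.27122783634202
```

>>> apply_moves(
  motion=[
    [[1.5, 0, 0, 0, 0, 2], [1.5, 0, 0, 0, 0, 5], [1.5, 0, 0, 0, 0, 8], [1.5, 0, 0, 0, 0, 11], [1.5, 0, 0, 0, 0, 14], [1.5, 0, 0, 0, 0, 17], [1.5, 0, 0, 0, 0, 20], [1.5, 0, 0, 0, 0, 20], [1.5, 0, 0, 0, 0, 20]],
  ],
)

```text
clock: 39.83
tool_pos: [0.7093, -0.0578, 0.1676]
eef_rot: [0.882, -0.471, 0.002, 0.0]
force: [4.9, -2.4, -2.7]
opening: 0.152
grasp_force: 20.0
```

```bash
python3 - <<'E'
from h import *
s=monitor.observe(); y=R.from_quat(s['eef_rot']).apply([0,1,0]); print(s['tool_pos'],s['joint_positions'].round(3),s['opening'],s['grasp_force'],s['force'].round(1),s['moment'].round(3),'ydeg',np.degrees(np.arctan2(y[1],y[0])))
E
```

```text
[ 0.70931943 -0.05775718  0.16756633] [ 0.035  0.641 -0.05   1.425  0.036  1.075 -2.572] 0.1524139749394867 19.998765885829926 [ 4.9 -2.4 -2.7] [-0.361 -1.086 -0.025] ydeg -146.13550816876517
```

>>> apply_moves(
  motion=[
    [[0.5, 0, 0, 0, 0, 1], [0.5, 0, 0, 0, 0, 2], [0.5, 0, 0, 0, 0, 3], [0.5, 0, 0, 0, 0, 4], [0.5, 0, 0, 0, 0, 5], [0.5, 0, 0, 0, 0, 5], [0.5, 0, 0, 0, 0, 5]],
  ],
)

```text
clock: 40.42
tool_pos: [0.7091, -0.0577, 0.1676]
eef_rot: [0.861, -0.508, 0.001, 0.0]
force: [3.7, -3.8, 0.2]
opening: 0.159
grasp_force: 20.4
```

```bash
python3 - <<'E'
from h import *
s=monitor.observe(); y=R.from_quat(s['eef_rot']).apply([0,1,0]); print(s['tool_pos'],s['joint_positions'].round(3),s['opening'],s['grasp_force'],s['force'].round(1),s['moment'].round(3),'ydeg',np.degrees(np.arctan2(y[1],y[0])))
E
```

```text
[ 0.70908023 -0.05767581  0.16757871] [ 0.02   0.64  -0.024  1.426  0.017  1.074 -2.645] 0.15931280877078083 20.416434109210968 [ 3.7 -3.8  0.2] [-0.496 -0.939  0.481] ydeg -151.11168817826808
```

The moment about z jumped to 0.48 N m, so the knob is at its stop. I'll open, lift clear and check.

>>> apply_moves(
  motion=[
    [[0, 0, 0, 0, 0, 0], [0, 0, 0, 0, 0, 0], [0, 0, 0, 0, 0, 0], [0, 0, 0, 0, 0, 0], [0, 0, 0, 0, 0, 0], [0, 0, -15, 0, 0, 0], [0, 0, -40, 0, 0, 0], [0, 0, -75, 0, 0, 0], [0, 0, -100, 0, 0, 0], [-20, 25, -110, 0, 0, -5], [-40, 55, -110, 0, 0, -10], [-60, 85, -110, 0, 0, -15], [-85, 115, -110, 0, 0, -20], [-110, 145, -110, 0, 0, -25], [-135, 175, -110, 0, 0, -30], [-155, 200, -110, 0, 0, -30], [-165, 215, -110, 0, 0, -30], [-165, 215, -110, 0, 0, -30], [-165, 215, -110, 0, 0, -30]],
  ],
  gripper=140,
)

```text
clock: 42.0
tool_pos: [0.44, -0.0164, 0.2778]
eef_rot: [0.963, -0.268, 0.001, -0.0]
force: [1.1, -0.3, -0.2]
opening: 0.448
grasp_force: 0.0
```

```bash
python3 - <<'E'
from h import *
s=monitor.observe(); print(s['clock'],s['tool_pos'],s['joint_positions'].round(2),s['opening'],s['force'].round(1))
c=cam('top');P=cloud(c);z=P[...,2]
m=((z>.16)&(z<.18)&(P[...,0]>.65)&(P[...,0]<.76)&(P[...,1]<-.01)&(P[...,1]>-.11)).astype(np.uint8)
uv=np.argwhere(m)[:,::-1]; Q=onplane(c,uv,.171)[:,:2]; print(len(Q),Q.mean(0),cv2.minAreaRect(Q.astype(np.float32)))
a=cv2.fitLine(Q.astype(np.float32),cv2.DIST_L2,0,.01,.01).ravel(); print('bar dir',np.degrees(np.arctan2(a[1],a[0])),'expected at stop',1.6-240+180)
m=((z>.115)&(z<.14)&(P[...,0]>.4)&(P[...,0]<.92)&(abs(P[...,1])<.2)); print('front',[ (u,P[:,u,0][m[:,u]].min().round(4)) for u in range(225,290,8) if m[:,u].any()])
d=cam('side')
im=np.hstack([cv2.resize(d['color'][150:270,170:330,::-1],(400,300)),cv2.resize(c['color'][105:225,200:360,::-1],(400,300))])
cv2.imwrite('pics/z9.png',im)
E
```

```text
42.0 [ 0.43998352 -0.01641938  0.27780454] [ 0.09  0.12 -0.19  1.94  0.03  1.08 -2.23] 0.4482845378280071 [ 1.1 -0.3 -0.2]
47 [ 0.70431857 -0.05412864] ((0.7040654420852661, -0.05391586571931839), (0.015265713445842266, 0.041053518652915955), 31.686288833618164)
bar dir -56.500935 expected at stop -58.400000000000006
front [(225, np.float64(0.6277)), (233, np.float64(0.6272)), (241, np.float64(0.63)), (249, np.float64(0.6307)), (257, np.float64(0.6313)), (265, np.float64(0.6315)), (273, np.float64(0.6356)), (281, np.float64(0.6351)), (289, np.float64(0.6352))]
```

View pics/z9.png

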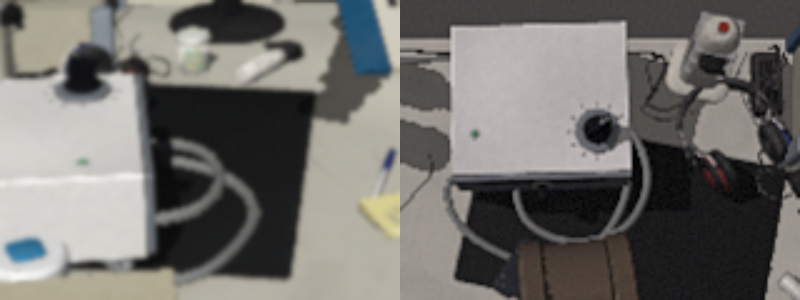

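The knob bar now reads between -56.5° and -58.3°, against -58.4° expected at the stop. The drawer front is flush, no forks are left on the desk, and the arm is clear. Handing in.

```bash
python3 -c "
from plant import bot; print(bot.sign_off())"
```

```text
the job is handed in; nothing more can be done
None
```

The job is handed in: both forks are racked in holes 2 and 4, the drawer is shut, and the timer is wound to its stop. The otoscope and ear bulb were left alone; no verdict came back at hand-in.

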